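# Push a stone offcut through the flap of the extracted waste chest

## Task

Clear the limestone moulding offcut off the feed tray of the dust-extracted waste chest: with the fingertips, slide it steadily along the tray and in through the yellow gravity flap until it tips over the sill and slides away down inside, then draw the fingers back out so that the flap falls shut behind them. Only push the offcut, do not pick it up or bat it through, and leave the carving tools on the tray and on the bench where they lie.

Things in the scene. Friction and masses are not known exactly. Their poses are not given: they have to be found in the camera images.
- chest: fixed green sheet-steel waste chest on the bench, 430 mm deep x 370 mm wide: an open feed tray (x -190 to 0 mm), then a closed hood (x 0 to 240 mm) with a flat clear roof, top 196 mm above the bench. Origin: on the bench surface below the middle of the flap's hinge line; x points level inward (push direction, tray to flap), y left, z up
- tray (a point): middle of the feed tray's top: flat, lined with slick dark blue-grey plastic (friction about 0.2), 100 mm above the bench, 95 mm before the mouth (chest frame -95, 0, 100 mm). Tray 190 mm long, 370 mm wide, 14 mm high lips along both sides (chest y = +-185 mm), no front lip. Axes as the chest's
- mouth (a point): middle of the mouth's sill at tray height, below the hinge line (chest frame 0, 0, 100 mm), axes as the chest's. Mouth in the hood's front panel (x = 0, about 6 mm thick): 124 mm wide (y = +-62 mm), open from the tray to 82 mm above it; over it a lintel and roof only 14 mm high, so a slanting gripper can pass above the roof. The tray runs on level through the mouth
- slide_top (a point): middle of the edge inside the hood where the level sill ends, at tray height, 40 mm inward of the mouth (chest frame 40, 0, 100 mm). From here the same slick liner slopes down inward at 35 degrees to the chest floor, which runs level to the back wall (x = 236 mm), where a few rubble chips lie; once over this edge the offcut slides away by itself
- flap (a joint): yellow aluminium gravity flap in the mouth, 116 mm wide, 3 mm thick, flat towards the tray, its lower edge rolled inward (8 mm round), 4 mm above the tray; 75 g, hinged along its top 82 mm above the tray. Swings freely, only inward (away from the tray), a few tenths of a newton open it; falls shut by itself in about half a second. 0 rad: hanging shut; grows as it opens, to 1.5
- flap_edge (a point): middle of the flap's lower edge, 78 mm from its hinge
- offcut: sawn-off end of a pale limestone moulding lying flat on the tray: 70 (its x) x 56 (its y) x 41 mm high, about 300 g. Its flat ends at x = +-35 mm are 56 mm wide, 26 mm high; above is a narrower 15 mm step. Origin: centre of its underside. At first its x is within 0.6 rad of the chest's x, its centre 85 to 125 mm before the mouth. Its middle must pass the sill edge for it to tip and slide away
- offcut_mid (a point): centre of the offcut, 21 mm above its underside
- tray_chisel: flat steel mason's chisel, 150 x 22 x 14 mm, lying on the feed tray near one side lip; bystander, leave alone. Origin: centre of its underside, blade end to its +x
- dust_brush: hand brush, 155 x 34 x 20 mm, light wood handle and steel ferrule, lying on the feed tray near the other side lip; bystander, leave alone. Origin: under its middle, bristles to its +x
- mallet: turned wooden mallet standing on its head on the bench, head up to 104 mm across, handle up, 230 mm tall; bystander. Origin: centre of its underside
- point_chisel: narrow dark steel chisel lying on the bench, 210 mm long, 20 mm wide, 14 mm high; bystander. Origin: under its middle
- wide_chisel: wide dark steel chisel lying on the bench, 190 mm long, 40 mm wide, 14 mm high; bystander. Origin: under its middle
- square: flat steel L-square lying on the bench, legs 260 and 165 mm, 30 mm wide, 5 mm thick; bystander. Origin: under the middle of the long leg

How it is judged:
By the outcome, as a careful person would: the job done as asked, in the order asked, and still so for the second after the job is handed in, with the robot touching nothing.
It also fails if it takes over 58 s, if anything falls off the work surface, if the arm or the gripper's body presses on something with over 40 N, if the wrist force passes 120 N, or if a joint passes its speed limit or range.

## Robot

A 6-joint arm with a two-finger parallel gripper is mounted at the origin on the work surface. World frame = base frame: x ahead of the robot, y to its left, z up, the work surface at z = 0. Lengths are in mm, angles in rad, forces in N, time in s.
With the tool pointing down it reaches from about 275 to 1000 mm from the base axis. Payload 8.4 kg.
Tool frame: the origin (TCP) lies on the mounting face of the last link; the fingertips stand 173 mm ahead of it and the grasp point (between the pads) lies 155 mm ahead of it; z points along the fingers, y is the direction in which the jaws open and shut (so a half turn about z gives the same grasp; the last joint's range is limited). The gripper opens to 85 mm and grips with 20 to 120 N. Pads are 22 mm wide; open, the fingers measure 114 mm over their backs; the gripper's body (76 mm by 85 mm) begins 54 mm behind the grasp point. The pads swing forward as they close: fully open they stand 13 mm farther back than shut.
Start: joints at [1.225, 0.353, 1.633, -0, 1.155, -0.002], TCP at [210.666, 588.43, 404.681] pointing down, gripper open.
Joint ranges: [-2.63, 2.63], [-0.92, 2.1], [0.06, 2.66], [-1.3, 4.44], [0, 2.69], [-3.02, 3.02]. Speed limits (rad/s): [2.22, 2.22, 2.79, 3.14, 3.14, 3.14].

## Interface

Orientations are given as [roll, pitch, yaw] about the fixed x, y, z axes, in that order (R = Rz(yaw) Ry(pitch) Rx(roll)).
In Python, from rig import r, grab_frame, spotter gives the robot as it stands.
- The arm moves only by the tool apply_moves, never from a script. Its argument "motion" is text: rows parted by semicolons, each of 5 numbers parted by spaces: the opening, from -1 (shut) to 1 (fully open), then the shift along the tool's x, y, z as a fraction of full scale, then the turn about the tool's z as a fraction of full scale. In form: hand x y z twist; .... A call has 1 to 20 rows; each row is the pose to reach, as a shift and turn from the pose commanded when the call began, along the tool's axes at that moment, turning the shorter way round; what a row does not reach only later rows make up. Full scale, the value 1, is 1 m for a shift and pi rad for a turn. A row lasts 1/12 s, in which the tool goes at most 41.7 mm and 7.16 degrees, less where a joint would pass 70% of its speed; a pose out of reach is approached as far as the arm can. A call with a number of a shift or a turn outside -1 to 1 is refused whole. A call with a gripper value outside its range is refused whole. The fingers move at their own pace and stop on an object; "squeeze" is the grip in N (left out, the last holds). Time passes only in rows, so rows that repeat a pose let the fingers close. It gives the time, the measured TCP pose, the force and the opening at its end, in the units of the state.
- r.sense(): the state, without advancing time (a new reading comes with each control period).
- grab_frame(name): name is "scene" or "top" or "wrist"; returns a dict with "img" (384x512x3 uint8, red, green, blue), "fx", "fy", "cx", "cy" (pixels), "dist_coeffs" ([k1, k2, p1, p2, k3] as OpenCV has them; the pictures are not rectified), "R" (3x3) and "t" (3): a world point X has camera coordinates R X + t. Camera axes: x right, y down, z forward; pixel columns grow to the right and rows downward; lengths in mm; the calibration is good to about 2 mm. A picture is of the moment at which its call begins. There is no depth.
- r.sign_off(): hands the job in, once; it reports no verdict.
Trained networks look in the newest picture that a camera, given by its name, has taken for a name from the list of things; names that differ only in an ending like _2 or _b are one class to them, and where a whole thing is asked for, a point or a joint stands for the part that bears it (a point fixed in the world has none). Each returns a list of dicts, best first, with "conf" (0 to 1); they miss things now and then, are a little off and sometimes report something else, mostly with a low value. They report only what shows in the picture. A call takes as long as a camera call.
- spotter.boxes_of(query, camera): "point" ([x, y, z] in mm, in world coordinates, good to about 4 mm: the middle of the surface that is visible of it).
- spotter.place_of(query, camera): "point" ([x, y, z] in mm, in world coordinates, good to about 4 mm: a listed point, or the origin of a listed thing).
The state is a dict: "clock": time; "qpos": joint angles; "qvel": joint speeds; "joint_efforts": joint torques, N m; "eef_pos": TCP position; "tcp_rot": TCP orientation; "contact_force": force on the tool from outside, world axes, zero at the start; "wrist_torque": the same for the moment, N m; "opening": opening from 0.0 (shut) to 1.0 (fully open).
Only numpy, scipy, OpenCV 4.12 (cv2) and the standard library are available. Lean on these libraries where they do the work, as an engineer would, in place of code of your own. Each camera call takes 0.05 s, during which the arm holds its last target.

## Working session

There is one attempt and no reset: what is moved stays moved. The work goes in short steps, Python scripts to look and compute and a tool call to move; the robot and the scene stay as the last step left them, time stands still between calls to the robot, and variables do not carry over. Pictures are saved under pics/ and viewed, and the job is handed in when it is done.

Besides the shell and the picture viewer there is one more tool, called after "Call:" as name(argument=value, ...), one argument or row to a line, values as JSON. apply_moves: Moves the arm, as the interface text tells. Its arguments: {"type":"object","properties":{"motion":{"type":"string"},"squeeze":{"type":"number"}},"required":["motion"]}

```bash
ls; mkdir -p pics; python3 - <<'E'
from rig import r, grab_frame, spotter
import cv2
s=r.sense(); print(s)
for n in ("scene","top","wrist"):
    f=grab_frame(n); cv2.imwrite(f"pics/{n}0.png",f["img"][:,:,::-1])
    print(n,f["fx"],f["fy"],f["cx"],f["cy"],f["dist_coeffs"],f["R"],f["t"])
    for q in ("chest","tray","mouth","slide_top","flap_edge","offcut","offcut_mid","tray_chisel","dust_brush","mallet"):
        p=spotter.place_of(q,n)
        print(q,[(list(map(lambda v:round(float(v),1),d["point"])),round(d["conf"],2)) for d in p[:2]])
print(r.sense()["clock"])
E
```

```text
pics
{'clock': 0.0, 'qpos': array([ 1.22461775e+00,  3.53665981e-01,  1.63410901e+00, -4.48527934e-05,
        1.15519935e+00, -2.41683861e-03]), 'qvel': array([-4.34806735e-05,  1.00744313e-03, -4.80393305e-04, -1.21174184e-04,
        5.26352054e-04,  4.43609325e-04]), 'joint_efforts': array([ 1.01416259e-03, -6.05268645e+01, -3.42064297e+01, -7.04723746e-07,
        9.69446555e-03,  1.01163221e-05]), 'eef_pos': array([210.58538331, 588.21820873, 403.9611254 ]), 'tcp_rot': array([-3.14021087e+00,  3.76702184e-05,  2.79784908e+00]), 'contact_force': array([-0.34891071, -0.35179297, -0.12123182]), 'wrist_torque': array([-0.00044375,  0.03973548, -0.00622122]), 'opening': 1.000426812251767}
scene 409.64133178075537 409.64133178075537 254.03371572364114 191.05300476737355 [0.0426677 0.        0.        0.        0.       ] [[-0.72491208  0.68880964 -0.00661436]
 [ 0.58075156  0.60597016 -0.54362468]
 [-0.37044582 -0.3979214  -0.83930236]] [ 380.87185405 -184.59179273 1631.41544345]
chest [([639.4, 85.9, -1.1], 0.6)]
tray [([546.0, 112.2, 102.5], 0.68)]
mouth [([638.0, 81.0, 100.3], 0.8
[... 872 characters left out ...]
544.7, 109.3, 118.8], 0.85)]
tray_chisel [([497.3, -42.6, 98.5], 0.72), ([591.7, 261.5, 100.2], 0.34)]
dust_brush [([589.5, 259.9, 101.1], 0.87)]
mallet [([367.7, -459.3, -1.7], 0.97), ([434.8, 454.0, -0.7], 0.44)]
wrist 314.4709181166724 314.4709181166724 248.5471722126539 191.6510081588055 [-0.08561432  0.          0.          0.          0.        ] [[ 3.37414538e-01  9.41355842e-01  7.79530317e-04]
 [ 8.94014268e-01 -3.20704763e-01  3.12868891e-01]
 [ 2.94770958e-01 -1.04869601e-01 -9.49796004e-01]] [-625.03990453  -40.05618462  380.95530938]
chest [([438.7, 448.4, -1.0], 0.23)]
tray []
mouth []
slide_top []
flap_edge []
offcut []
offcut_mid []
tray_chisel []
dust_brush []
mallet []
1.65
```

View pics.

View pics/scene0.png

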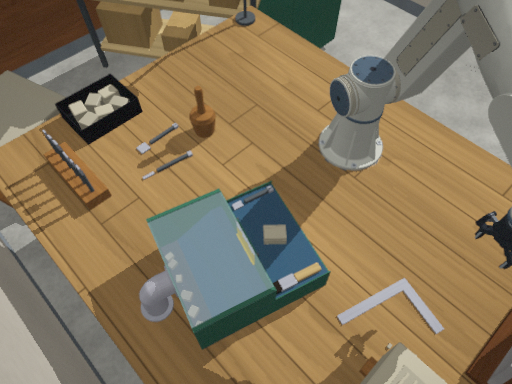

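View pics/top0.png

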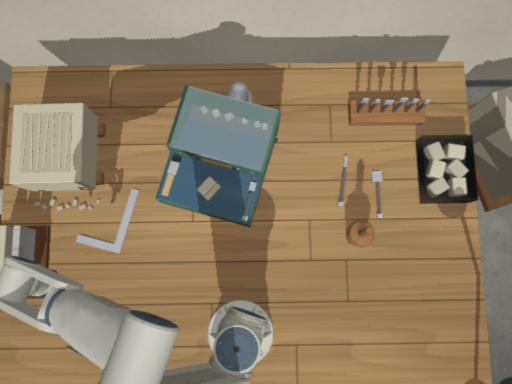

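```bash
python3 - <<'E'
import cv2
i=cv2.imread('pics/top0.png')[100:270,140:350]
cv2.imwrite('pics/topc.png',cv2.resize(i,None,fx=3.5,fy=3.5,interpolation=cv2.INTER_CUBIC))
i=cv2.imread('pics/scene0.png')[90:270,120:330]
cv2.imwrite('pics/scenec.png',cv2.resize(i,None,fx=3.3,fy=3.3,interpolation=cv2.INTER_CUBIC))
E
```

```text
(no output)
```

View pics/topc.png

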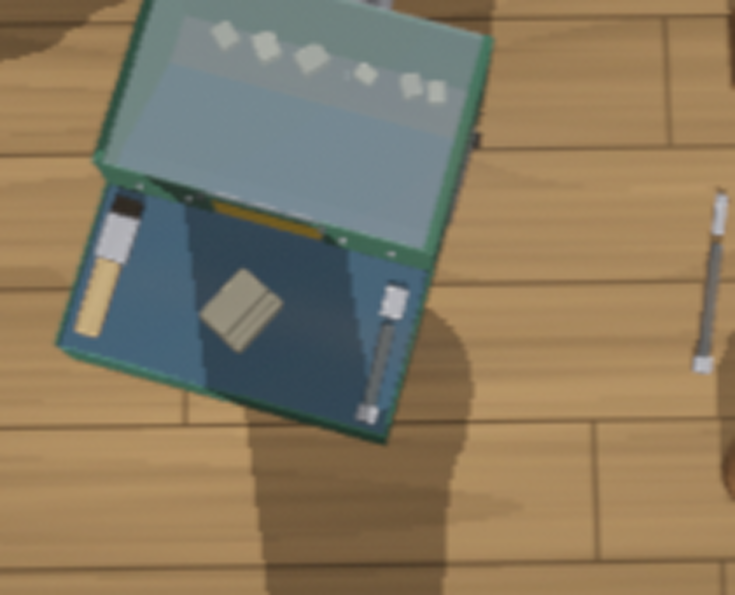

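View pics/scenec.png

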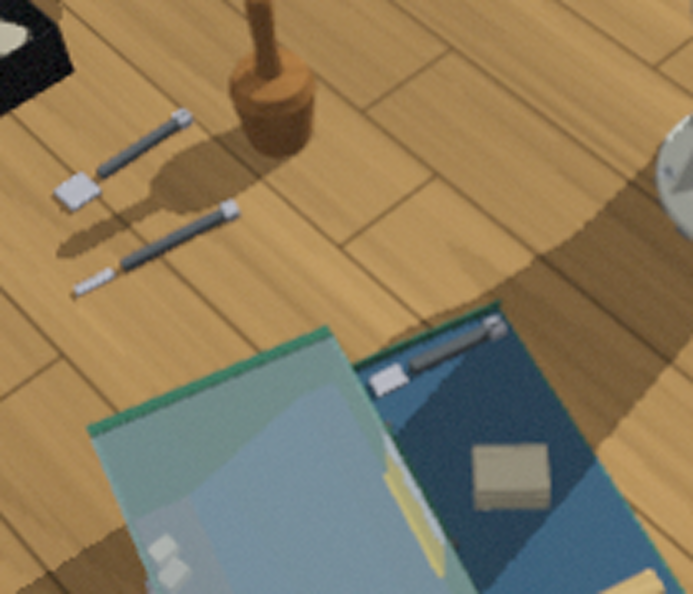

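```bash
python3 - <<'E'
import cv2
i=cv2.imread('pics/scene0.png')[150:330,400:512]
cv2.imwrite('pics/gripc.png',cv2.resize(i,None,fx=3.3,fy=3.3,interpolation=cv2.INTER_CUBIC))
import rig; print([x for x in dir(rig) if x[0]!='_'], [x for x in dir(rig.r) if x[0]!='_'])
E
```

```text
['grab_frame', 'r', 'spotter'] ['MotionError', 'sense', 'sign_off']
```

View pics/gripc.png

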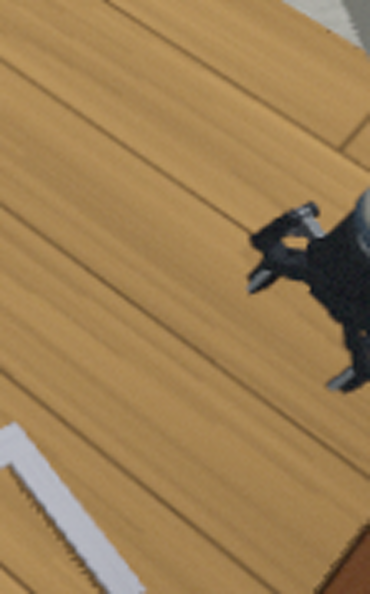

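View pics/wrist0.png

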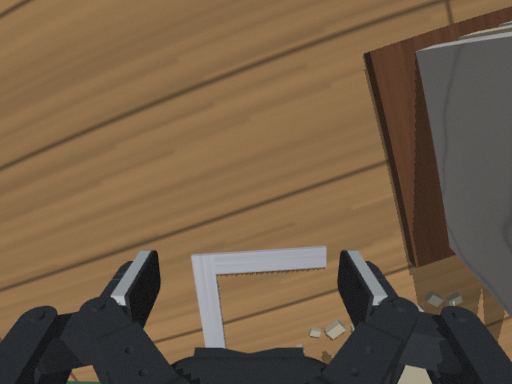

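Call:
apply_moves(
  motion="-0.5 -0.1 -0.07 -0.03 0; -0.5 -0.9 -0.6 -0.05 0.004; -0.5 -0.9 -0.6 -0.05 0.004; -0.5 -0.9 -0.6 -0.05 0.004; -0.5 -0.9 -0.6 -0.05 0.004; -0.5 -0.9 -0.6 -0.05 0.004; -0.5 -0.9 -0.6 -0.05 0.004; -0.5 -0.9 -0.6 -0.05 0.004; -0.5 -0.9 -0.6 -0.05 0.004; -0.5 -0.9 -0.6 -0.05 0.004; -0.5 -0.9 -0.6 -0.05 0.004; -0.5 -0.9 -0.6 -0.05 0.004; -0.5 -0.9 -0.6 -0.05 0.004; -0.5 -0.9 -0.6 -0.05 0.004; -0.5 -0.9 -0.6 -0.05 0.004; -0.5 -0.9 -0.6 -0.05 0.004; -0.5 -0.9 -0.6 -0.05 0.004; -0.5 -0.9 -0.6 -0.05 0.004; -0.5 -0.9 -0.6 -0.05 0.004; -0.5 -0.9 -0.6 -0.05 0.004",
)

```text
clock: 3.32
eef_pos: [707.3, -81.2, 445.2]
tcp_rot: [3.141, 0.0, 2.785]
contact_force: [0.8, 0.4, 0.4]
opening: 0.251
```

Call:
apply_moves(
  motion="-0.5 -0.5 -0.14 -0.02 -0.008; -0.5 -0.5 -0.14 -0.02 -0.008; -0.5 -0.5 -0.14 -0.02 -0.008; -0.5 -0.5 -0.14 -0.02 -0.008; -0.5 -0.5 -0.14 -0.02 -0.008; -0.5 -0.5 -0.14 -0.02 -0.008; -0.5 -0.5 -0.14 -0.02 -0.008; -0.5 -0.5 -0.14 -0.02 -0.008; -0.5 -0.5 -0.14 -0.02 -0.008; -0.5 -0.5 -0.14 -0.02 -0.008; -0.5 -0.5 -0.14 -0.02 -0.008; -0.5 -0.5 -0.14 -0.02 -0.008; -0.5 -0.5 -0.14 -0.02 -0.008; -0.5 -0.5 -0.14 -0.02 -0.008",
)

```text
clock: 4.48
eef_pos: [970.8, -319.1, 433.6]
tcp_rot: [3.141, 0.036, 2.81]
contact_force: [-1.5, 0.5, 0.4]
opening: 0.252
```

```bash
python3 - <<'E'
from rig import r
import numpy as np
np.set_printoptions(precision=4,suppress=True)
s=r.sense(); print(s["clock"],s["qpos"],s["qvel"],s["eef_pos"],s["tcp_rot"])
E
```

```text
4.4833 [-0.3191  1.1935  0.0582  0.      1.8541 -1.558 ] [-0.0467  0.0212 -0.0008  0.0025 -0.0332 -0.0515] [ 970.798  -319.1107  433.6121] [3.1411 0.0358 2.8098]
```

Call:
apply_moves(
  motion="-0.5 -0.3 0 0 0; -0.5 -0.3 0 0 0; -0.5 -0.3 0 0 0; -0.5 -0.3 0 0 0; -0.5 -0.3 0 0 0; -0.5 -0.3 0 0 0",
)

```text
clock: 4.98
eef_pos: [985.3, -324.9, 396.2]
tcp_rot: [3.141, 0.065, 2.811]
contact_force: [-0.2, -0.0, 0.5]
opening: 0.248
```

```bash
cat > s.py <<'E'
from rig import r
import numpy as np
np.set_printoptions(precision=4,suppress=True)
s=r.sense(); print(s["clock"],s["qpos"],s["qvel"],s["eef_pos"],s["tcp_rot"])
E
python3 s.py
```

```text
4.9833 [-0.32    1.2303  0.0583  0.0002  1.7884 -1.5599] [-0.0036  0.0423 -0.0022 -0.0001 -0.0433 -0.0012] [ 985.2647 -324.8888  396.2183] [3.1407 0.0645 2.8107]
```

Call:
apply_moves(
  motion="-0.5 -1 0 0 0; -0.5 -1 0 0 0; -0.5 -1 0 0 0; -0.5 -1 0 0 0; -0.5 -1 0 0 0; -0.5 -1 0 0 0; -0.5 -1 0 0 0; -0.5 -1 0 0 0; -0.5 -1 0 0 0; -0.5 -1 0 0 0; -0.5 -1 0 0 0; -0.5 -1 0 0 0",
)

```text
clock: 5.98
eef_pos: [1001.3, -334.8, 341.3]
tcp_rot: [3.14, 0.096, 2.81]
contact_force: [-0.0, 0.0, 0.4]
opening: 0.247
```

```bash
python3 s.py
```

```text
5.9833 [-0.3242  1.2834  0.0592  0.0005  1.7025 -1.5637] [-0.0039  0.0341 -0.0011 -0.0003 -0.0322 -0.0029] [1001.332  -334.8455  341.3206] [3.1404 0.0965 2.8103]
```

Call:
apply_moves(
  motion="-0.5 0.12 0 -0.05 0; -0.5 0.12 0 -0.05 0; -0.5 0.12 0 -0.05 0; -0.5 0.12 0 -0.05 0; -0.5 0.12 0 -0.05 0",
)

```text
clock: 6.4
eef_pos: [881.6, -293.7, 380.7]
tcp_rot: [3.14, 0.097, 2.81]
contact_force: [-0.2, -0.0, 0.9]
opening: 0.253
```

```bash
python3 s.py
```

```text
6.4 [-0.3232  0.8561  0.8344  0.0004  1.3539 -1.5629] [ 0.0016 -0.8117  1.3422  0.0005 -0.5531  0.0011] [ 881.6462 -293.7055  380.7409] [3.1405 0.0972 2.8103]
```

```bash
python3 - <<'E'
import numpy as np
D=[([1.2246,.35367,1.6341,0,1.1552],[210.585,588.218,403.961]),
([-0.3191,1.1935,.0582,0,1.8541],[970.798,-319.11,433.612]),
([-0.32,1.2303,.0583,0,1.7884],[985.265,-324.889,396.218]),
([-0.3242,1.2834,.0592,0,1.7025],[1001.332,-334.8455,341.32]),
([-0.3232,.8561,.8344,0,1.3539],[881.646,-293.7055,380.741])]
A=[];b=[]
for q,p in D:
    a=q[1];f=q[1]+q[2];t=f+q[4]
    rr=np.hypot(p[0],p[1]); 
    A.append([1,0,np.sin(a),np.sin(f),np.sin(t)]);b.append(rr)
    A.append([0,1,np.cos(a),np.cos(f),np.cos(t)]);b.append(p[2])
x,res,rk,sv=np.linalg.lstsq(np.array(A),np.array(b),rcond=None)
print(x,rk,sv,np.array(A)@x-b)
a1,d1,L1,L2,d6=x
# poses with j5=2.69, tool down: f=.4516
for f in (.45,.2,0,-.2):
  for a in (-.5,-.2,.0,.2,.38):
    if f-a<.06: continue
    t=f+2.69
    print(f,a,round(np.pi-t,2),"r",round(a1+L1*np.sin(a)+L2*np.sin(f)+d6*np.sin(t)),"z",round(d1+L1*np.cos(a)+L2*np.cos(f)+d6*np.cos(t)))
E
```

```text
[-110.16125832   18.09115942  645.95205256  559.69984173   -6.96490297] 5 [3.77310596 3.15172083 0.87551928 0.24921332 0.04106076] [ 0.53624532  0.39201793 -0.34643792  4.9963788  -1.63073334  0.3996819
 -2.01853748 -6.58130971  3.45946341  0.79323107]
0.45 -0.5 0.0 r -176 z 1096
0.45 -0.2 0.0 r 5 z 1162
0.45 0.0 0.0 r 133 z 1175
0.45 0.2 0.0 r 262 z 1162
0.45 0.38 0.0 r 373 z 1129
0.2 -0.5 0.25 r -310 z 1140
0.2 -0.2 0.25 r -129 z 1206
0.2 0.0 0.25 r -1 z 1219
0 -0.5 0.45 r -423 z 1151
0 -0.2 0.45 r -242 z 1217
-0.2 -0.5 0.65 r -535 z 1139
```

Call:
apply_moves(
  motion="-0.5 -0.95 0 -0.35 0; -0.5 -0.95 0 -0.35 0; -0.5 -0.95 0 -0.35 0; -0.5 -0.95 0 -0.35 0; -0.5 -0.95 0 -0.35 0; -0.5 -0.95 0 -0.35 0",
)

```text
clock: 6.9
eef_pos: [981.4, -328.7, 431.0]
tcp_rot: [3.14, 0.109, 2.81]
contact_force: [0.2, 0.6, -3.6]
opening: 0.248
```

```bash
python3 s.py
```

```text
6.9 [-0.3247  1.1928  0.0669  0.0006  1.7727 -1.5641] [-0.0028 -0.101  -0.0227  0.0009 -0.0712 -0.0027] [ 981.3577 -328.6587  431.0115] [3.1403 0.1092 2.8103]
```

Call:
apply_moves(
  motion="-0.5 -0.95 0 -0.35 0; -0.5 -0.95 0 -0.35 0",
)

```text
clock: 7.07
eef_pos: [981.9, -329.5, 460.8]
tcp_rot: [3.14, 0.165, 2.81]
contact_force: [0.5, -0.5, 1.4]
opening: 0.248
```

```bash
python3 s.py
```

```text
7.0667 [-0.3253  1.1688  0.0582  0.0007  1.7494 -1.5647] [-0.0042 -0.1292  0.0012  0.0023  0.0899 -0.003 ] [ 981.929  -329.5139  460.8379] [3.1399 0.1652 2.8102]
```

Call:
apply_moves(
  motion="-0.5 -0.95 0 -0.35 0; -0.5 -0.95 0 -0.35 0",
)

```text
clock: 7.23
eef_pos: [981.0, -329.8, 480.4]
tcp_rot: [3.14, 0.199, 2.81]
contact_force: [-0.5, 0.9, -0.6]
opening: 0.252
```

```bash
python3 s.py
```

```text
7.2333 [-0.3259  1.1503  0.0582  0.0009  1.7345 -1.5652] [-0.0022 -0.0885 -0.0007 -0.0001  0.0948 -0.0021] [ 981.0064 -329.7901  480.3994] [3.1396 0.1985 2.8102]
```

Call:
apply_moves(
  motion="-0.5 -1 0 -0.1 0; -0.5 -1 0 -0.1 0",
)

```text
clock: 7.4
eef_pos: [986.3, -332.1, 480.0]
tcp_rot: [3.139, 0.23, 2.81]
contact_force: [-0.5, -0.0, 0.6]
opening: 0.253
```

Call:
apply_moves(
  motion="-0.5 -1 0 -0.1 0; -0.5 -1 0 -0.1 0",
)

```text
clock: 7.57
eef_pos: [991.3, -334.4, 479.4]
tcp_rot: [3.139, 0.26, 2.81]
contact_force: [0.2, -0.1, -0.6]
opening: 0.249
```

Call:
apply_moves(
  motion="-0.5 -1 0 -0.05 0; -0.5 -1 0 -0.05 0",
)

```text
clock: 7.73
eef_pos: [996.6, -336.6, 479.0]
tcp_rot: [3.139, 0.291, 2.81]
contact_force: [-0.3, -0.6, -0.4]
opening: 0.249
```

Call:
apply_moves(
  motion="-0.5 -1 0 0 0; -0.5 -1 0 0 0",
)

```text
clock: 7.9
eef_pos: [1002.4, -339.1, 477.3]
tcp_rot: [3.139, 0.323, 2.81]
contact_force: [1.1, 0.2, -0.4]
opening: 0.248
```

```bash
python3 s.py
```

```text
7.9 [-0.3278  1.1588  0.0582  0.0015  1.6021 -1.567 ] [-0.0028  0.0224  0.0009 -0.0013 -0.0192 -0.0014] [1002.3799 -339.0622  477.3358] [3.1388 0.3225 2.8098]
```

Call:
apply_moves(
  motion="-0.5 -1 0 -0.3 0; -0.5 -1 0 -0.3 0; -0.5 -1 0 -0.3 0",
)

```text
clock: 8.15
eef_pos: [996.4, -337.6, 510.2]
tcp_rot: [3.139, 0.354, 2.81]
contact_force: [-0.1, 0.2, 1.1]
opening: 0.247
```

Call:
apply_moves(
  motion="-0.5 -1 0 -0.2 0; -0.5 -1 0 -0.2 0; -0.5 -1 0 -0.2 0",
)

```text
clock: 8.4
eef_pos: [993.9, -337.3, 532.1]
tcp_rot: [3.139, 0.387, 2.81]
contact_force: [0.4, 0.2, -0.2]
opening: 0.249
```

Call:
apply_moves(
  motion="-0.5 -1 0 0 0; -0.5 -1 0 0 0",
)

```text
clock: 8.57
eef_pos: [998.8, -339.3, 534.0]
tcp_rot: [3.138, 0.421, 2.81]
contact_force: [-0.3, 0.4, -0.4]
opening: 0.25
```

Call:
apply_moves(
  motion="-0.5 -1 0 0 0; -0.5 -1 0 0 0",
)

```text
clock: 8.73
eef_pos: [1002.8, -341.1, 536.4]
tcp_rot: [3.138, 0.45, 2.809]
contact_force: [0.2, -0.8, -0.1]
opening: 0.251
```

Call:
apply_moves(
  motion="-0.5 -1 0 0.1 0; -0.5 -1 0 0.1 0",
)

```text
clock: 8.9
eef_pos: [1008.6, -343.3, 535.9]
tcp_rot: [3.138, 0.483, 2.809]
contact_force: [0.2, 0.7, 0.4]
opening: 0.252
```

Call:
apply_moves(
  motion="-0.5 -1 0 0.1 0; -0.5 -1 0 0.1 0",
)

```text
clock: 9.07
eef_pos: [1013.6, -345.2, 536.4]
tcp_rot: [3.138, 0.514, 2.809]
contact_force: [-0.4, 0.4, -0.1]
opening: 0.251
```

Call:
apply_moves(
  motion="-0.5 -1 0 0.1 0; -0.5 -1 0 0.1 0",
)

```text
clock: 9.23
eef_pos: [1017.6, -346.8, 540.1]
tcp_rot: [3.138, 0.546, 2.809]
contact_force: [-0.6, -0.4, 0.5]
opening: 0.248
```

```bash
python3 s.py
```

```text
9.2333 [-0.3303  1.1112  0.0592  0.0028  1.4251 -1.5693] [-0.0013 -0.0108 -0.0027  0.0008  0.0045 -0.0013] [1017.5834 -346.8468  540.1476] [3.1377 0.5461 2.809 ]
```

Call:
apply_moves(
  motion="-0.5 -1 0 0.2 0; -0.5 -1 0 0.2 0",
)

```text
clock: 9.4
eef_pos: [1023.4, -349.1, 539.4]
tcp_rot: [3.138, 0.579, 2.809]
contact_force: [0.8, -1.1, 1.0]
opening: 0.25
```

Call:
apply_moves(
  motion="-0.5 -1 0 0.2 0; -0.5 -1 0 0.2 0",
)

```text
clock: 9.57
eef_pos: [1028.4, -351.0, 539.3]
tcp_rot: [3.137, 0.61, 2.809]
contact_force: [0.0, 0.1, 0.0]
opening: 0.248
```

Call:
apply_moves(
  motion="-0.5 -1 0 0.2 0; -0.5 -1 0 0.2 0",
)

```text
clock: 9.73
eef_pos: [1032.5, -352.6, 542.4]
tcp_rot: [3.137, 0.641, 2.809]
contact_force: [-0.8, 0.3, -0.8]
opening: 0.251
```

Call:
apply_moves(
  motion="-0.5 -1 0 0.2 0; -0.5 -1 0 0.2 0",
)

```text
clock: 9.9
eef_pos: [1035.7, -353.9, 547.7]
tcp_rot: [3.137, 0.673, 2.808]
contact_force: [0.3, -0.2, 0.4]
opening: 0.248
```

```bash
python3 s.py; python3 - <<'E'
from rig import grab_frame
import cv2
for n in ("scene","top"):
    f=grab_frame(n); cv2.imwrite(f"pics/{n}1.png",f["img"][:,:,::-1])
E
```

```text
9.9 [-0.3311  1.1159  0.0592  0.0034  1.2938 -1.5701] [-0.0014 -0.0196  0.0008 -0.0016  0.0159 -0.0017] [1035.6807 -353.8988  547.7212] [3.137  0.6727 2.8083]
```

View pics/scene1.png

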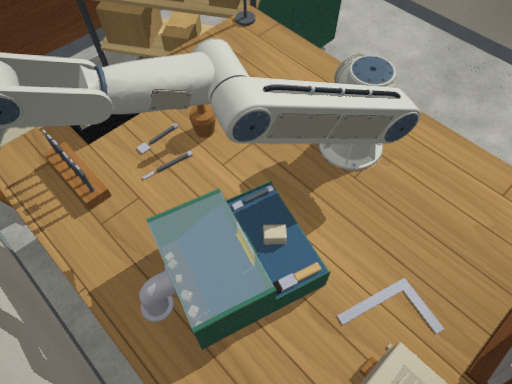

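View pics/top1.png

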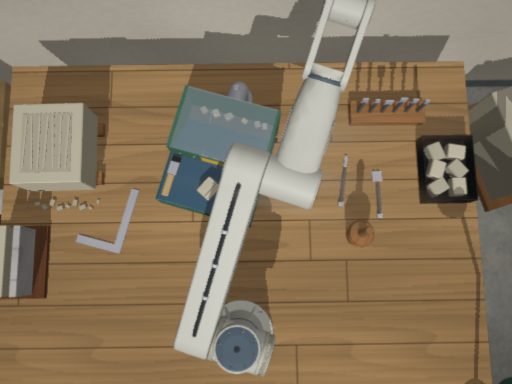

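```bash
cat > cam.py <<'E'
import numpy as np,cv2
R={}
T=dict(K=np.array([[471.6785,0,256.11714],[0,471.6785,193.49384],[0,0,1]]),d=np.array([-0.00761218,0,0,0,0.]),
R=np.array([[-0.01330895,-0.99990664,0.00309563],[-0.98684281,0.01263604,-0.16118811],[0.16113394,-0.00520015,-0.98691885]]),t=np.array([-61.85820976,532.40654421,1802.36480361]))
S=dict(K=np.array([[409.64133,0,254.033716],[0,409.64133,191.053005],[0,0,1]]),d=np.array([0.0426677,0,0,0,0.]),
R=np.array([[-0.72491208,0.68880964,-0.00661436],[0.58075156,0.60597016,-0.54362468],[-0.37044582,-0.3979214,-0.83930236]]),t=np.array([380.87185405,-184.59179273,1631.41544345]))
def proj(c,P): return cv2.projectPoints(np.asarray(P,float).reshape(-1,3),cv2.Rodrigues(c["R"])[0],c["t"],c["K"],c["d"])[0].reshape(-1,2)
def unproj(c,px,z):
    u=cv2.undistortPoints(np.asarray(px,float).reshape(-1,1,2),c["K"],c["d"]).reshape(-1,2)
    d=np.c_[u,np.ones(len(u))]@c["R"]; C=-c["R"].T@c["t"]
    return C+d*((z-C[2])/d[:,2])[:,None]
E
python3 - <<'E'
from cam import *
o=lambda l:[(140+x/3.5,100+y/3.5) for x,y in l]
p=unproj(T,o([(62,345),(387,440)]),114); print("tray front corners",p.round(1))
p2=unproj(T,o([(95,160),(430,255),(490,40)]),196); print("roof",p2.round(1))
for a,b in ((p[0],p[1]),(p2[0],p2[1])): d=b-a; print("yaw",np.arctan2(-d[0],-d[1])*-1*-1, np.linalg.norm(d))
d=p2[2]-p2[1]; print("side yaw",np.arctan2(d[1],d[0]),np.linalg.norm(d))
q=unproj(T,o([(240,268),(283,302),(238,352),(200,315)]),141); print(q.round(1))
print(unproj(T,o([(275,290),(230,335)]),126)[:, :2])
E
python3 - <<'E'
import cv2
a=cv2.imread('pics/top0.png')[140:215,175:265]
cv2.imwrite('pics/tc2.png',cv2.resize(a,None,fx=8,fy=8,interpolation=cv2.INTER_CUBIC))
a=cv2.imread('pics/scene0.png')[210:255,245:305]
cv2.imwrite('pics/sc2.png',cv2.resize(a,None,fx=12,fy=12,interpolation=cv2.INTER_CUBIC))
E
```

```text
tray front corners [[505.4 301.1 114. ]
 [398.8 -46.2 114. ]]
roof [[ 687.2  253.9  196. ]
 [ 581.8  -93.3  196. ]
 [ 812.4 -160.2  196. ]]
yaw 0.29774289512226776 363.3003418297801
yaw 0.29466321150173463 362.8555133495939
side yaw -0.28234867309646494 240.1055977482869
[[581.7 107.9 141. ]
 [544.4  62.2 141. ]
 [491.4 109.8 141. ]
 [531.5 150.1 141. ]]
[[560.24541351  71.81595133]
 [512.0624821  119.80473079]]
```

View pics/tc2.png

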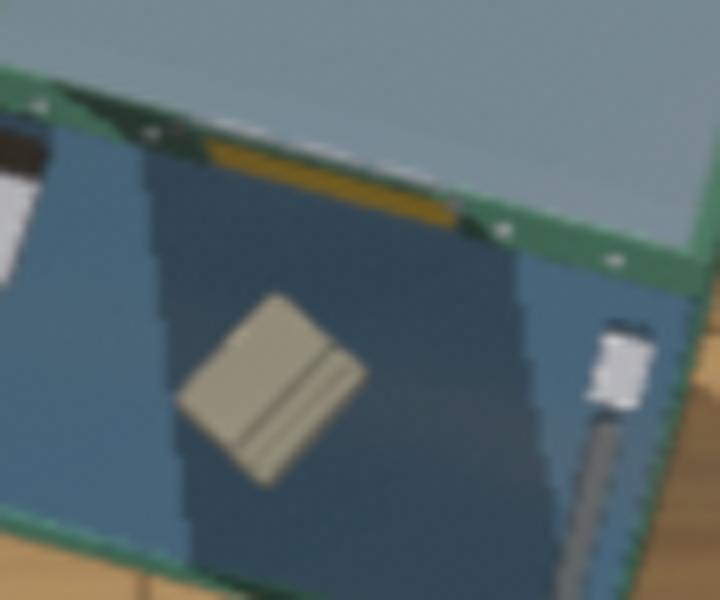

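View pics/sc2.png

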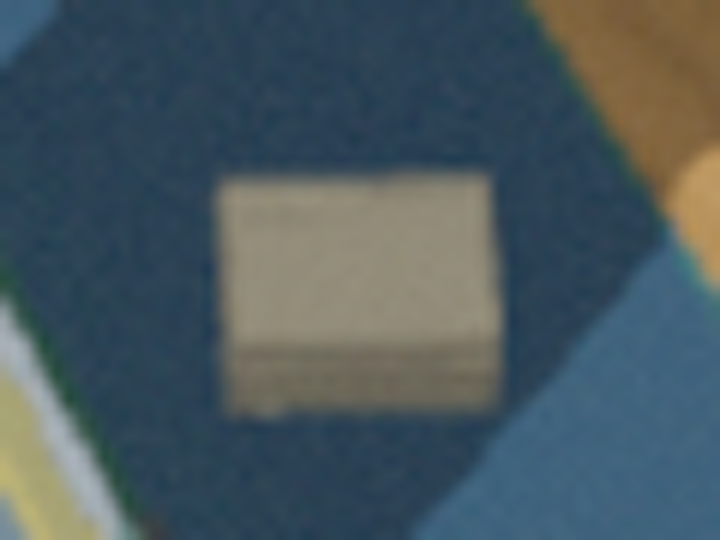

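```bash
python3 - <<'E'
from cam import *
from scipy.optimize import least_squares
o=lambda l,s,a,b:np.array([(a+x/s,b+y/s) for x,y in l])
pt=o([(178,400),(275,293),(367,373),(265,487)],8,175,140)
# scene: step top corners far: (222,178) and (490,172): ; near-bottom corners (230,415),(497,410) ; 
ps=o([(230,415),(497,410)],12,245,210)
def model(v):
    x,y,th=v; c,s=np.cos(th),np.sin(th)
    f=lambda a,b,z:(x+c*a-s*b,y+s*a+c*b,z)
    A=proj(T,[f(-35,28,141),f(35,28,141),f(35,-28,126),f(-35,-28,126)])
    return A,f
def res(v):
    A,f=model(v); return (A-pt).ravel()
s=least_squares(res,[544,112,-.75]); print(s.x,s.fun.reshape(-1,2).round(2))
A,f=model(s.x)
print("scene proj bottom corners", [ (k,((proj(S,[f(*k)])[0]-[245,210])*12).round()) for k in [(-35,28,100),(35,28,100),(35,-28,100),(-35,-28,100),(35,28,141),(-35,28,141),(-35,-28,126),(35,-28,126)]])
# chest
o2=lambda l:o(l,3.5,140,100)
tray=o2([(62,345),(387,440)]);roof=o2([(95,160),(430,255),(490,40)])
def rc(v):
    x,y,th=v; c,s_=np.cos(th),np.sin(th)
    f=lambda a,b,z:(x+c*a-s_*b,y+s_*a+c*b,z)
    A=proj(T,[f(-190,185,114),f(-190,-185,114),f(0,185,196),f(0,-185,196),f(240,-185,196)])
    return (A-np.r_[tray,roof]).ravel()
sc=least_squares(rc,[638,81,-.29]); print(sc.x,sc.fun.reshape(-1,2).round(2))
X=sc.x;c,s_=np.cos(X[2]),np.sin(X[2])
d=s.x[:2]-X[:2]; print("offcut in chest",c*d[0]+s_*d[1],-s_*d[0]+c*d[1],s.x[2]-X[2])
E
```

```text
[537.81796197 107.13949594  -0.73664761] [[-0.46  0.22]
 [ 0.15 -0.29]
 [ 0.08  0.22]
 [ 0.23 -0.16]]
scene proj bottom corners [((-35, 28, 100), array([489., 386.])), ((35, 28, 100), array([222., 393.])), ((35, -28, 100), array([215., 203.])), ((-35, -28, 100), array([475., 197.])), ((35, 28, 141), array([224., 322.])), ((-35, 28, 141), array([498., 316.])), ((-35, -28, 126), array([481., 151.])), ((35, -28, 126), array([216., 157.]))]
[ 6.34374484e+02  7.88894295e+01 -2.80972010e-01] [[-2.2   0.63]
 [-0.01 -0.45]
 [-0.76  0.41]
 [ 1.52 -0.36]
 [ 1.39 -0.34]]
offcut in chest -100.60364183476864 0.36815198975325103 -0.4556756017955642
```

Call:
apply_moves(
  motion="-0.5 -1 0 0.3 0; -0.5 -1 0 0.3 0",
)

```text
clock: 10.17
eef_pos: [1040.7, -355.8, 548.2]
tcp_rot: [3.137, 0.705, 2.808]
contact_force: [-0.4, -0.2, -0.2]
opening: 0.254
```

Call:
apply_moves(
  motion="-0.5 -1 0 0.3 0; -0.5 -1 0 0.3 0",
)

```text
clock: 10.33
eef_pos: [1044.8, -357.3, 549.9]
tcp_rot: [3.137, 0.735, 2.808]
contact_force: [-0.1, -0.4, 0.3]
opening: 0.249
```

Call:
apply_moves(
  motion="-0.5 -1 0 0.3 0; -0.5 -1 0 0.3 0",
)

```text
clock: 10.5
eef_pos: [1048.0, -358.6, 554.4]
tcp_rot: [3.136, 0.765, 2.808]
contact_force: [-0.5, 0.5, -0.4]
opening: 0.246
```

```bash
cat >> cam.py <<'E'
from scipy.spatial.transform import Rotation as Ro
CH=np.array([637.,80.7]); CY=-0.285
def tip(pos,rpy,L=171.):
    M=Ro.from_euler('xyz',rpy).as_matrix()
    P=np.asarray(pos)+L*M[:,2]
    return M,P,P-11*M[:,0],P+11*M[:,0]   # centre, front corner, rear corner
def chest(p):
    d=np.asarray(p)[:2]-CH;c,s=np.cos(CY),np.sin(CY)
    return np.array([c*d[0]+s*d[1],-s*d[0]+c*d[1],p[2]])
def world(p):
    c,s=np.cos(CY),np.sin(CY); return np.array([CH[0]+c*p[0]-s*p[1],CH[1]+s*p[0]+c*p[1],p[2]])
E
cat > plan.py <<'E'
import sys; from cam import *; from rig import r
np.set_printoptions(precision=4,suppress=True)
s=r.sense(); M,P,F,B=tip(s["eef_pos"],s["tcp_rot"])
print(s["clock"],"tcp",s["eef_pos"],s["tcp_rot"],"force",s["contact_force"],"q",s["qpos"])
print("front corner chest",chest(F),"rear",chest(B))
t=list(map(float,sys.argv[1:]))  # targets for F in chest x,y and rear z
for i in range(0,len(t),3):
    W=world([t[i],t[i+1],t[i+2]]); W[2]+=F[2]-B[2]
    d=M.T@(W-F); print(t[i:i+3],"shift m",(d/1000).round(4),"dist",np.linalg.norm(d).round(1))
E
python3 plan.py -170 0 230 -160 0 150 -160 0 105
```

```text
10.5 tcp [1047.9858 -358.563   554.4074] [3.1365 0.765  2.8078] force [-0.4935  0.4962 -0.3683] q [-0.3316  1.1195  0.0593  0.0038  1.1978 -1.5705]
front corner chest [ 644.1565 -311.287   438.668 ] rear [ 628.3047 -310.5126  423.4325]
[-170.0, 0.0, 230.0] shift m [ 0.7315  0.2734 -0.4327] dist 892.8
[-160.0, 0.0, 150.0] shift m [ 0.7797  0.2736 -0.3681] dist 904.6
[-160.0, 0.0, 105.0] shift m [ 0.8109  0.2734 -0.3356] dist 919.2
```

```bash
python3 - <<'E'
import numpy as np
D=[([.353,1.633,1.155],[210.666,588.43,404.681],0),
([1.1935,.0582,1.8541],[970.798,-319.11,433.612],0),
([1.2303,.0583,1.7884],[985.265,-324.889,396.218],0),
([1.2834,.0592,1.7025],[1001.332,-334.8455,341.32],0),
([.8561,.8344,1.3539],[881.646,-293.7055,380.741],0),
([1.1503,.0582,1.7345],[981.006,-329.79,480.4],0),
([1.1588,.0582,1.6021],[1002.38,-339.062,477.336],0),
([1.1112,.0592,1.4251],[1017.58,-346.847,540.148],0),
([1.1159,.0592,1.2938],[1035.68,-353.9,547.72],0),
([1.1195,.0593,1.1978],[1047.99,-358.56,554.41],0)]
A=[];b=[]
for q,p,_ in D:
    a=q[0];f=q[0]+q[1];t=f+q[2]; rr=np.hypot(p[0],p[1])
    A.append([1,0,np.sin(a),np.sin(f),np.sin(t),np.cos(f)]);b.append(rr)
    A.append([0,1,np.cos(a),np.cos(f),np.cos(t),-np.sin(f)]);b.append(p[2])
A=np.array(A);b=np.array(b)
for cols in ([1,2,3,4],[0,1,2,3,4],[1,2,3,4,5]):
    x,res,rk,sv=np.linalg.lstsq(A[:,cols],b,rcond=None); print(cols,x.round(1),sv.round(2),np.abs(A[:,cols]@x-b).max().round(2))
E
```

```text
[1, 2, 3, 4] [256.6 584.2 487.  195. ] [4.84 3.91 1.01 0.54] 22.72
[0, 1, 2, 3, 4] [-67.1 223.6 622.  525.3 187.5] [5.35 4.46 1.01 0.61 0.27] 13.2
[1, 2, 3, 4, 5] [294.3 568.  494.3 169.2  58.8] [5.55 4.19 1.07 0.56 0.43] 0.1
```

```bash
cat > kin.py <<'E'
from cam import *
from scipy.optimize import least_squares
LO=np.array([-2.63,-.92,.0582,-1.3,0,-3.02]);HI=np.array([2.63,2.1,2.66,4.44,2.69,3.02])
def fk(q,s4=1):
    a=Ro.from_euler('z',q[0]); f=q[1]+q[2]
    W=np.array([568*np.sin(q[1])+494.3*np.sin(f)+58.8*np.cos(f),0,294.3+568*np.cos(q[1])+494.3*np.cos(f)-58.8*np.sin(f)])
    R=a*Ro.from_euler('y',f)*Ro.from_euler('z',s4*q[3])*Ro.from_euler('y',q[4])*Ro.from_euler('z',np.pi/2+q[5])
    return a.apply(W)+169.2*R.as_matrix()[:,2], R
def ik(p,R,q0):
    def e(q):
        pp,RR=fk(q); return np.r_[(pp-p)/100,3*(R.inv()*RR).as_rotvec()]
    s=least_squares(e,np.clip(q0,LO+1e-6,HI-1e-6),bounds=(LO,HI)); return s.x,np.abs(s.fun).max()
E
python3 - <<'E'
from kin import *
from rig import r
np.set_printoptions(precision=3,suppress=True)
s=r.sense(); q=s["qpos"]
for s4 in (1,-1):
    p,R=fk(q,s4); print(p,R.as_euler('xyz'),s["eef_pos"],s["tcp_rot"])
M,P,F,B=tip(s["eef_pos"],s["tcp_rot"]); R=Ro.from_euler('xyz',s["tcp_rot"])
dF=F-s["eef_pos"]; dB=B[2]-F[2]
def tcp(cx,cy,bz): 
    w=world([cx,cy,bz-dB]); return w-dF
a=s["eef_pos"];b=tcp(-180,0,230)
qq=q
for k in np.linspace(0,1,9):
    qq,e=ik(a+k*(b-a),R,qq); print(k,(a+k*(b-a)).round(),qq,round(e,4))
for t in [(-175,0,160),(-175,0,105),(-140,0,105),(-60,0,105),(0,0,105),(20,0,105)]:
    qq,e=ik(tcp(*t),R,qq); print(t,tcp(*t).round(),qq,round(e,4))
E
```

```text
[1047.455 -359.967  554.459] [3.136 0.765 2.808] [1047.986 -358.563  554.407] [3.136 0.765 2.808]
[1047.066 -361.097  554.459] [-3.137  0.765  2.812] [1047.986 -358.563  554.407] [3.136 0.765 2.808]
0.0 [1048. -359.  554.] [-0.33   1.12   0.059  0.003  1.198 -1.569] 0.0
0.125 [ 960. -292.  530.] [-0.291  0.761  0.799 -0.033  0.817 -1.517] 0.0
0.25 [ 872. -226.  506.] [-0.243  0.572  1.173 -0.098  0.635 -1.426] 0.0
0.375 [ 784. -160.  482.] [-0.179  0.421  1.464 -0.211  0.506 -1.274] 0.0
0.5 [696. -93. 458.] [-0.095  0.291  1.708 -0.399  0.421 -1.029] 0.0
0.625 [608. -27. 434.] [ 0.021  0.175  1.92  -0.668  0.391 -0.68 ] 0.0
0.75 [520.  39. 409.] [ 0.186  0.076  2.099 -0.935  0.435 -0.293] 0.0
0.875 [433. 106. 385.] [ 0.419  0.005  2.241 -1.091  0.558  0.042] 0.0
1.0 [345. 172. 361.] [ 0.731 -0.015  2.334 -1.112  0.738  0.324] 0.0
(-175, 0, 160) [349. 170. 291.] [ 0.721  0.142  2.378 -1.3    0.663  0.582] 0.066
(-175, 0, 105) [349. 170. 236.] [ 0.736  0.255  2.371 -1.3    0.65   0.655] 0.2366
(-140, 0, 105) [383. 161. 236.] [ 0.643  0.271  2.325 -1.3    0.604  0.566] 0.2859
(-60, 0, 105) [460. 138. 236.] [ 0.471  0.33   2.213 -1.3    0.509  0.401] 0.343
(0, 0, 105) [517. 121. 236.] [ 0.372  0.385  2.123 -1.3    0.452  0.307] 0.3371
(20, 0, 105) [537. 116. 236.] [ 0.344  0.405  2.091 -1.3    0.436  0.28 ] 0.3272
```

```bash
cat > ex.py <<'E'
from kin import *
from rig import r
np.set_printoptions(precision=3,suppress=True)
s=r.sense()
def test(al,az,yawoff=0.):
    R=Ro.from_euler('zyx',[az+np.pi,al,np.pi])
    M=R.as_matrix(); dF=171*M[:,2]-11*M[:,0]; dB=22*M[2,0]
    for t in [(-175,0,200),(-175,0,105),(-100,0,105),(-40,0,105),(0,0,105),(15,0,105),(-40,0,105),(-150,0,105)]:
        p=world([t[0],t[1],t[2]-dB])-dF
        best=None
        for q4 in (-1.,0,1.,2.,3.,4.):
            qq,e=ik(p,R,[.5,.3,2.2,q4,.5,0.5])
            if best is None or e<best[1]-1e-4: best=(qq,e)
        print(al,az,t,p.round(),best[0],round(best[1],4))
import sys
test(float(sys.argv[1]),float(sys.argv[2]))
E
python3 ex.py .765 -.334; python3 ex.py .5 -.334;python3 ex.py .6 -.25
```

```text
0.765 -0.334 (-175, 0, 200) [343. 126. 331.] [ 0.506 -0.065  2.444 -1.3    0.347 -0.23 ] 0.0911
0.765 -0.334 (-175, 0, 105) [343. 126. 236.] [0.51  0.263 2.535 3.945 0.489 0.879] 0.0
0.765 -0.334 (-100, 0, 105) [415. 105. 236.] [0.339 0.312 2.423 3.774 0.401 0.892] 0.0
0.765 -0.334 (-40, 0, 105) [473.  88. 236.] [0.244 0.358 2.322 3.679 0.333 0.902] 0.0
0.765 -0.334 (0, 0, 105) [511.  77. 236.] [0.193 0.39  2.252 3.629 0.288 0.906] 0.0
0.765 -0.334 (15, 0, 105) [525.  73. 236.] [0.177 0.403 2.224 3.613 0.271 0.908] 0.0
0.765 -0.334 (-40, 0, 105) [473.  88. 236.] [0.244 0.358 2.322 3.679 0.333 0.902] 0.0
0.765 -0.334 (-150, 0, 105) [367. 119. 236.] [0.445 0.278 2.5   3.881 0.459 0.883] 0.0
0.5 -0.334 (-175, 0, 200) [378. 126. 355.] [ 0.402 -0.04   2.296 -0.438  0.458 -1.149] 0.0
0.5 -0.334 (-175, 0, 105) [378. 126. 260.] [ 0.402  0.176  2.382 -1.021  0.222 -0.537] 0.0
0.5 -0.334 (-100, 0, 105) [450. 105. 260.] [ 0.278  0.254  2.264 -0.76   0.192 -0.908] 0.0
0.5 -0.334 (-40, 0, 105) [508.  88. 260.] [ 0.204  0.317  2.16  -0.516  0.198 -1.217] 0.0
0.5 -0.334 (0, 0, 105) [546.  77. 260.]
[... 328 characters left out ...]
 (-175, 0, 200) [364. 127. 347.] [ 0.443 -0.055  2.359 -0.728  0.372 -0.755] 0.0
0.6 -0.25 (-175, 0, 105) [364. 127. 252.] [0.439 0.197 2.448 4.44  0.249 0.398] 0.0291
0.6 -0.25 (-100, 0, 105) [436. 106. 252.] [0.299 0.266 2.333 4.44  0.171 0.274] 0.0316
0.6 -0.25 (-40, 0, 105) [493.  89. 252.] [ 0.219  0.314  2.218 -1.3    0.124 -0.339] 0.0388
0.6 -0.25 (0, 0, 105) [532.  78. 252.] [ 0.177  0.359  2.153 -1.221  0.106 -0.456] 0.0
0.6 -0.25 (15, 0, 105) [546.  74. 252.] [ 0.162  0.374  2.125 -1.089  0.103 -0.599] 0.0
0.6 -0.25 (-40, 0, 105) [493.  89. 252.] [ 0.219  0.314  2.218 -1.3    0.124 -0.339] 0.0388
0.6 -0.25 (-150, 0, 105) [388. 120. 252.] [0.387 0.218 2.411 4.44  0.221 0.352] 0.0247
```

```bash
cat > path.py <<'E'
from kin import *
from rig import r
np.set_printoptions(precision=3,suppress=True)
def sim(wps,show=True):
    s=r.sense(); R=Ro.from_euler('xyz',s["tcp_rot"]); q=s["qpos"].copy(); p=s["eef_pos"].copy()
    for w in wps:
        w=np.array(w,float); n=int(np.ceil(np.linalg.norm(w-p)/40)); p0=p.copy();mx=np.zeros(6);e_=0
        for k in range(1,n+1):
            p=p0+(w-p0)*k/n; q2,e=ik(p,R,q); mx=np.maximum(mx,np.abs(q2-q)); e_=max(e,e_); q=q2
        print(w,"q",q,"maxstep/row",mx,"err",round(e_,3))
if __name__=="__main__":
    import sys
    for w in ([(700,-420,480),(450,-330,420),(330,-150,380),(320,0,300),(343,126,300)],
              [(600,-400,450),(400,-250,400),(330,-100,330),(325,20,300),(343,126,290)],
              [(600,-300,450),(360,-150,380),(330,-50,330),(325,20,300),(343,126,290)]):
        sim(w);print()
E
python3 path.py
```

```text
[ 700. -420.  480.] q [-0.576  0.452  1.421  0.336  0.544 -2.038] maxstep/row [0.033 0.163 0.341 0.057 0.178 0.079] err 0.0
[ 450. -330.  420.] q [-0.712  0.112  2.03   0.786  0.377 -2.6  ] maxstep/row [0.028 0.052 0.098 0.082 0.039 0.104] err 0.0
[ 330. -150.  380.] q [-0.474 -0.191  2.423  0.601  0.181 -2.265] maxstep/row [0.063 0.054 0.072 0.141 0.035 0.184] err 0.0
[320.   0. 300.] q [ 0.17  -0.111  2.533 -1.3    0.328  0.116] maxstep/row [0.145 0.03  0.042 1.193 0.092 1.28 ] err 0.212
[343. 126. 300.] q [ 0.619  0.061  2.426 -1.3    0.61   0.487] maxstep/row [0.141 0.048 0.033 0.    0.094 0.114] err 0.199

[ 600. -400.  450.] q [-0.638  0.33   1.671  0.508  0.451 -2.259] maxstep/row [0.039 0.175 0.367 0.083 0.192 0.11 ] err 0.0
[ 400. -250.  400.] q [-0.634 -0.008  2.213  0.834  0.287 -2.604] maxstep/row [0.001 0.051 0.084 0.051 0.032 0.053] err 0.0
[ 330. -100.  330.] q [-0.303 -0.116  2.506  1.472  0.    -3.02 ] maxstep/row [0.083 0.027 0.065 0.244 0.072 0.19 ] err 0.048
[325.  20. 300.] q [-0.045 -0.104  2.548  1.645  0.    -3.001] maxstep/row [0.068 0.013 0.017 0.08  0.    0.032] err 0.537
[343. 126. 290.] q [ 0.204  0.009  2.48   1.802  0.    -2.961] maxstep/row [0.083 0.044 0.029 0.114 0.    0.047] err 0.938

[ 600. -300.  450.] q [-0.493  0.247  1.786  0.324  0.368 -1.989] maxstep/row [0.023 0.184 0.385 0.065 0.201 0.081] err 0.0
[ 360. -150.  380.] q [-0.424 -0.133  2.38   0.475  0.148 -2.106] maxstep/row [0.015 0.052 0.081 0.028 0.035 0.025] err 0.0
[330. -50. 330.] q [-0.064 -0.144  2.513 -1.3    0.18  -0.074] maxstep/row [0.133 0.008 0.055 1.15  0.084 1.237] err 0.075
[325.  20. 300.] q [ 0.26  -0.088  2.518 -1.3    0.388  0.188] maxstep/row [0.165 0.038 0.006 0.    0.105 0.138] err 0.206
[343. 126. 290.] q [ 0.621  0.08   2.426 -1.3    0.607  0.5  ] maxstep/row [0.144 0.06  0.036 0.    0.091 0.121] err 0.195
```

```bash
cat > path2.py <<'E'
from kin import *
from rig import r
np.set_printoptions(precision=3,suppress=True)
def sim(wps,s=None):
    s=s or r.sense(); R=Ro.from_euler('xyz',s["tcp_rot"]); q=s["qpos"].copy(); p=s["eef_pos"].copy()
    for w in wps:
        tw=w[3]*np.pi; w=np.array(w[:3],float); n=int(np.ceil(max(np.linalg.norm(w-p)/40,abs(tw)/.12))); p0=p.copy();R0=R;mx=np.zeros(6);e_=0
        for k in range(1,n+1):
            p=p0+(w-p0)*k/n; R=R0*Ro.from_euler('z',tw*k/n); q2,e=ik(p,R,q); mx=np.maximum(mx,np.abs(q2-q)); e_=max(e,e_); q=q2
        print(w,n,"q",q,"maxstep/row",mx,"err",round(e_,3))
if __name__=="__main__":
    for w in ([(600,-400,450,.95),(400,-250,400,0),(350,-200,300,0),(340,-100,290,0),(340,0,290,0),(343,126,290,0.9)],
              [(600,-400,450,.95),(360,-280,350,0),(310,-200,280,0),(330,-50,270,0),(343,60,280,0),(343,126,280,.9)],
              [(600,-400,450,.95),(360,-300,330,0),(300,-200,280,0),(310,-100,270,0),(330,0,270,0),(343,126,280,.9)]):
        sim(w);print()
E
python3 path2.py
```

```text
[ 600. -400.  450.] 25 q [-0.638  0.33   1.671  0.508  0.451  0.726] maxstep/row [0.019 0.105 0.22  0.041 0.116 0.112] err 0.0
[ 400. -250.  400.] 7 q [-0.634 -0.008  2.213  0.834  0.287  0.381] maxstep/row [0.001 0.051 0.084 0.051 0.032 0.053] err 0.0
[ 350. -200.  300.] 4 q [-0.597  0.092  2.435  2.182  0.228 -0.973] maxstep/row [0.011 0.038 0.058 0.418 0.047 0.419] err 0.0
[ 340. -100.  290.] 3 q [-0.266  0.042  2.538  3.346  0.207 -1.879] maxstep/row [0.125 0.021 0.04  0.442 0.026 0.343] err 0.0
[340.   0. 290.] 3 q [ 0.163  0.034  2.547  4.321  0.36  -2.511] maxstep/row [0.145 0.011 0.012 0.418 0.067 0.308] err 0.0
[343. 126. 290.] 24 q [0.56  0.166 2.501 4.44  0.565 0.525] maxstep/row [0.022 0.006 0.003 0.03  0.011 0.133] err 0.229

[ 600. -400.  450.] 25 q [-0.638  0.33   1.671  0.508  0.451  0.726] maxstep/row [0.019 0.105 0.22  0.041 0.116 0.112] err 0.0
[ 360. -280.  350.] 8 q [-0.772  0.065  2.284  1.326  0.313 -0.227] maxstep/row [0.027 0.038 0.084 0.129 0.035 0.154] err 0.0
[ 310. -200.  280.] 3 q [-0.685  0.105  2.511  2.258  0.319 -1.128] maxstep/row [0.035 0.026 0.077
[... 444 characters left out ...]
 0.508  0.451  0.726] maxstep/row [0.019 0.105 0.22  0.041 0.116 0.112] err 0.0
[ 360. -300.  330.] 8 q [-0.812  0.129  2.276  1.474  0.33  -0.413] maxstep/row [0.034 0.033 0.083 0.152 0.036 0.181] err 0.0
[ 300. -200.  280.] 4 q [-0.71   0.094  2.525  2.22   0.331 -1.111] maxstep/row [0.033 0.015 0.063 0.209 0.016 0.19 ] err 0.0
[ 310. -100.  270.] 3 q [-0.304  0.072  2.608  3.194  0.304 -1.756] maxstep/row [0.151 0.014 0.035 0.365 0.026 0.24 ] err 0.0
[330.   0. 270.] 3 q [ 0.17   0.092  2.583  4.126  0.407 -2.295] maxstep/row [0.163 0.014 0.018 0.366 0.048 0.23 ] err 0.0
[343. 126. 280.] 24 q [0.568 0.188 2.5   4.44  0.573 0.542] maxstep/row [0.023 0.006 0.005 0.038 0.008 0.131] err 0.191
```

```bash
cat > path3.py <<'E'
from path2 import *
sim([(600,-400,450,.95),(360,-300,330,0),(300,-200,275,0),(310,-100,265,0),(325,0,262,0),(330,60,262,0.5),(343,126,262,.55),(343,126,236,0)])
E
python3 path3.py
cat > sh.py <<'E'
import sys; from cam import *; from rig import r
s=r.sense(); M=Ro.from_euler('xyz',s["tcp_rot"]).as_matrix()
print(s["clock"],s["eef_pos"].round(1),s["tcp_rot"].round(4),"q",s["qpos"].round(3),"F",s["contact_force"].round(1))
a=list(map(float,sys.argv[1:])); p=s["eef_pos"]
for i in range(0,len(a),3):
    d=M.T@(np.array(a[i:i+3])-p); print(a[i:i+3],(d/1000).round(4),np.linalg.norm(d).round(0))
E
python3 sh.py 600 -400 450
```

```text
[ 600. -400.  450.] 25 q [-0.638  0.33   1.671  0.508  0.451  0.726] maxstep/row [0.019 0.105 0.22  0.041 0.116 0.112] err 0.0
[ 360. -300.  330.] 8 q [-0.812  0.129  2.276  1.474  0.33  -0.413] maxstep/row [0.034 0.033 0.083 0.152 0.036 0.181] err 0.0
[ 300. -200.  275.] 4 q [-0.71   0.111  2.529  2.267  0.344 -1.161] maxstep/row [0.033 0.012 0.064 0.217 0.023 0.199] err 0.0
[ 310. -100.  265.] 3 q [-0.304  0.093  2.612  3.19   0.329 -1.752] maxstep/row [0.151 0.013 0.035 0.338 0.021 0.213] err 0.0
[325.   0. 262.] 3 q [ 0.174  0.117  2.598  4.058  0.432 -2.216] maxstep/row [0.162 0.015 0.015 0.333 0.046 0.197] err 0.0
[330.  60. 262.] 14 q [ 0.419  0.145  2.556  4.398  0.517 -0.777] maxstep/row [0.019 0.003 0.004 0.029 0.006 0.105] err 0.0
[343. 126. 262.] 15 q [0.582 0.23  2.499 4.44  0.588 1.045] maxstep/row [0.015 0.006 0.005 0.02  0.006 0.125] err 0.129
[343. 126. 236.] 1 q [0.604 0.293 2.494 4.44  0.609 1.092] maxstep/row [0.021 0.063 0.005 0.    0.021 0.047] err 0.043
10.5 [1048.  -358.6  554.4] [3.1365 0.765  2.8078] q [-0.332  1.12   0.059  0.004  1.198 -1.571] F [-0.5  0.5 -0.4]
[600.0, -400.0, 450.0] [ 0.3678 -0.1849 -0.2093] 462.0
```

```bash
cat > grid.py <<'E'
from kin import *
np.set_printoptions(precision=3,suppress=True)
R=Ro.from_euler('xyz',[3.1365,.765,2.8078]); M=R.as_matrix();dF=171*M[:,2]-11*M[:,0]
for y in (0,60,100,126):
  for z in (275,262,250,236):
    for x in (300,343,380):
        best=(None,9)
        for q4 in (3.,3.7,4.2):
            qq,e=ik(np.array([x,y,z.__float__()]),R,[.4,.2,2.5,q4,.5,.9])
            if e<best[1]: best=(qq,e)
        print((x,y,z),best[0],round(best[1],4),"F chest",chest(np.array([x,y,z])+dF))
E
python3 grid.py
```

```text
(300, 0, 275) [0.196 0.027 2.632 4.196 0.409 0.953] 0.0 F chest [-174.467 -177.488  159.263]
(343, 0, 275) [0.161 0.091 2.555 4.169 0.388 0.948] 0.0 F chest [-133.202 -165.398  159.263]
(380, 0, 275) [0.139 0.142 2.487 4.175 0.37  0.922] 0.0 F chest [ -97.694 -154.995  159.263]
(300, 0, 262) [0.196 0.084 2.644 4.069 0.447 1.093] 0.0 F chest [-174.467 -177.488  146.263]
(343, 0, 262) [0.161 0.14  2.565 4.057 0.421 1.07 ] 0.0 F chest [-133.202 -165.398  146.263]
(380, 0, 262) [0.139 0.184 2.496 4.07  0.398 1.034] 0.0 F chest [ -97.694 -154.995  146.263]
(300, 0, 250) [0.196 0.14  2.653 3.969 0.489 1.205] 0.0 F chest [-174.467 -177.488  134.263]
(343, 0, 250) [0.161 0.186 2.573 3.969 0.456 1.168] 0.0 F chest [-133.202 -165.398  134.263]
(380, 0, 250) [0.139 0.224 2.503 3.987 0.428 1.126] 0.0 F chest [ -97.694 -154.995  134.263]
(300, 0, 236) [0.196 0.206 2.66  3.881 0.539 1.306] 0.011 F chest [-174.467 -177.488  120.263]
(343, 0, 236) [0.161 0.241 2.581 3.882 0.501 1.266] 0.0 F chest [-133.202 -165.398  120.263]
(380, 0, 236) [0.139 0.272 2.51  3.904 0.467 1.217] 0.0 F chest [ -97.694 -
[... 2795 characters left out ...]
44.481  146.263]
(380, 126, 262) [0.523 0.257 2.436 4.44  0.557 0.985] 0.1107 F chest [-133.12   -34.078  146.263]
(300, 126, 250) [0.676 0.239 2.57  4.44  0.637 1.155] 0.123 F chest [-209.893  -56.57   134.263]
(343, 126, 250) [0.592 0.259 2.497 4.44  0.598 1.067] 0.0893 F chest [-168.627  -44.481  134.263]
(380, 126, 250) [0.531 0.284 2.434 4.44  0.566 1.003] 0.073 F chest [-133.12   -34.078  134.263]
(300, 126, 236) [0.691 0.276 2.567 4.44  0.649 1.186] 0.0753 F chest [-209.893  -56.57   120.263]
(343, 126, 236) [0.604 0.293 2.494 4.44  0.609 1.092] 0.0429 F chest [-168.627  -44.481  120.263]
(380, 126, 236) [0.54  0.316 2.43  4.44  0.577 1.025] 0.0284 F chest [-133.12   -34.078  120.263]
```

```bash
cat > ex2.py <<'E'
from kin import *
np.set_printoptions(precision=3,suppress=True)
def test(al,az):
    R=Ro.from_euler('xyz',[np.pi,al,az+np.pi])
    M=R.as_matrix(); dF=171*M[:,2]-11*M[:,0]; dB=22*M[2,0]
    out=[]
    for t in [(-165,0,160),(-165,0,105),(-80,0,105),(15,0,105)]:
        p=world([t[0],t[1],t[2]-dB])-dF
        best=None
        for q4 in (-1.,0,1.,2.,3.,4.2):
            qq,e=ik(p,R,[.5,.3,2.2,q4,.5,0.5])
            if best is None or e<best[1]-1e-4: best=(qq,e)
        out.append((round(best[0][3],2),round(best[0][4],2),round(best[0][5],2),round(best[1],2)))
    print(al,az,out)
for al in (.4,.5,.6,.7,.8,.9):
    for az in (-.33,-.2,-.1,0,.1,.2): test(al,az)
E
python3 ex2.py
```

```text
0.4 -0.33 [(np.float64(-0.52), np.float64(0.59), np.float64(-0.37), np.float64(0.0)), (np.float64(-0.67), np.float64(0.47), np.float64(-0.2), np.float64(0.0)), (np.float64(-0.58), np.float64(0.46), np.float64(-0.41), np.float64(0.0)), (np.float64(-0.47), np.float64(0.48), np.float64(-0.62), np.float64(0.0))]
0.4 -0.2 [(np.float64(-0.47), np.float64(0.53), np.float64(-0.57), np.float64(0.0)), (np.float64(-0.63), np.float64(0.4), np.float64(-0.39), np.float64(0.0)), (np.float64(-0.51), np.float64(0.39), np.float64(-0.62), np.float64(0.0)), (np.float64(-0.38), np.float64(0.43), np.float64(-0.85), np.float64(0.0))]
0.4 -0.1 [(np.float64(-0.41), np.float64(0.49), np.float64(-0.75), np.float64(0.0)), (np.float64(-0.57), np.float64(0.35), np.float64(-0.56), np.float64(0.0)), (np.float64(-0.42), np.float64(0.35), np.float64(-0.82), np.float64(0.0)), (np.float64(-0.28), np.float64(0.39), np.float64(-1.06), np.float64(0.0))]
0.4 0 [(np.float64(-0.32), np.float64(0.45), np.float64(-0.95), np.float64(0.0)), (np.float64(-0.48), np.float64(0.3), np.float64(-0.78), np.float64(0.0)), (np.float64(-0.
[... 9144 characters left out ...]
64(1.41), np.float64(0.0)), (np.float64(3.46), np.float64(0.52), np.float64(1.42), np.float64(0.0))]
0.9 0.1 [(np.float64(3.71), np.float64(0.52), np.float64(1.29), np.float64(0.0)), (np.float64(3.55), np.float64(0.75), np.float64(1.49), np.float64(0.0)), (np.float64(3.35), np.float64(0.63), np.float64(1.5), np.float64(0.0)), (np.float64(3.19), np.float64(0.51), np.float64(1.55), np.float64(0.0))]
0.9 0.2 [(np.float64(3.36), np.float64(0.49), np.float64(1.46), np.float64(0.0)), (np.float64(3.29), np.float64(0.75), np.float64(1.54), np.float64(0.0)), (np.float64(3.1), np.float64(0.63), np.float64(1.59), np.float64(0.0)), (np.float64(2.91), np.float64(0.51), np.float64(1.68), np.float64(0.0))]
```

```bash
cat > sim3.py <<'E'
from kin import *
from rig import r
np.set_printoptions(precision=3,suppress=True)
s=r.sense(); R=Ro.from_euler('xyz',s["tcp_rot"]); q=s["qpos"].copy(); p=s["eef_pos"].copy()
def go(w,q,R,n,ratch):
    p0,_=fk(q)
    for k in range(1,n+1):
        q,e=ik(p0+(w-p0)*k/n,R,q)
        if ratch: R=fk(q)[1]
    return q,R
M,P,F,B=tip(p,s["tcp_rot"]); 
w=world([-175,0,230+F[2]-B[2]])-(F-p)
q,R=go(w,q,R,20,False); print(w,q,fk(q)[0],fk(q)[1].as_euler('xyz'))
for dz in (20,40,60,80,100,110,120):
    w2=w-[0,0,dz]; q,R=go(w2,q,R,3,True); pp=fk(q)[0]; _,P,F,B=tip(pp,R.as_euler('xyz')); print(dz,w2,pp,q,R.as_euler('xyz'),"F",chest(F),"B",chest(B))
E
python3 sim3.py
```

```text
[349.393 170.479 360.975] [ 0.718 -0.011  2.329 -1.117  0.729  0.318] [349.393 170.479 360.975] [3.136 0.765 2.808]
20 [349.393 170.479 340.975] [349.393 170.479 340.975] [ 0.718  0.033  2.349 -1.184  0.703  0.407] [3.136 0.765 2.808] F [-175.      -0.     225.235] B [-190.852    0.774  210.   ]
40 [349.393 170.479 320.975] [349.393 170.479 320.975] [ 0.718  0.08   2.367 -1.257  0.681  0.502] [3.136 0.765 2.808] F [-175.      -0.     205.235] B [-190.852    0.774  190.   ]
60 [349.393 170.479 300.975] [348.992 171.3   302.878] [ 0.718  0.124  2.377 -1.3    0.666  0.569] [-3.139  0.753  2.808] F [-177.026   -0.565  185.681] B [-193.054    0.218  170.63 ]
80 [349.393 170.479 280.975] [348.914 171.749 283.675] [ 0.715  0.172  2.378 -1.3    0.652  0.595] [-3.117  0.722  2.807] F [-181.23    -3.749  162.603] B [-197.727   -2.934  148.07 ]
100 [349.393 170.479 260.975] [348.996 171.922 263.792] [ 0.71   0.223  2.378 -1.3    0.637  0.62 ] [-3.094  0.689  2.806] F [-185.489   -7.487  138.965] B [-202.446   -6.624  124.975]
110 [349.393 170.479 250.975] [349.201 171.352 252.605] [ 0.705  0.252  2.377 -1.3    0.628  0.632] [-3.081  0.671  2.804] F [-187.673  -10.313  125.734] B [-204.884   -9.414  112.06 ]
120 [349.393 170.479 240.975] [349.253 171.281 242.412] [ 0.702  0.278  2.375 -1.3    0.621  0.644] [-3.068  0.655  2.803] F [-189.883  -12.475  113.815] B [-207.311  -11.541  100.421]
```

Call:
apply_moves(
  motion="-0.5 0.7315 0.2734 -0.4327 0; -0.5 0.7315 0.2734 -0.4327 0; -0.5 0.7315 0.2734 -0.4327 0; -0.5 0.7315 0.2734 -0.4327 0; -0.5 0.7315 0.2734 -0.4327 0; -0.5 0.7315 0.2734 -0.4327 0; -0.5 0.7315 0.2734 -0.4327 0; -0.5 0.7315 0.2734 -0.4327 0; -0.5 0.7315 0.2734 -0.4327 0; -0.5 0.7315 0.2734 -0.4327 0; -0.5 0.7315 0.2734 -0.4327 0; -0.5 0.7315 0.2734 -0.4327 0; -0.5 0.7315 0.2734 -0.4327 0; -0.5 0.7315 0.2734 -0.4327 0; -0.5 0.7315 0.2734 -0.4327 0; -0.5 0.7315 0.2734 -0.4327 0; -0.5 0.7315 0.2734 -0.4327 0; -0.5 0.7315 0.2734 -0.4327 0; -0.5 0.7315 0.2734 -0.4327 0; -0.5 0.7315 0.2734 -0.4327 0",
)

```text
clock: 12.17
eef_pos: [457.3, 90.2, 390.6]
tcp_rot: [3.136, 0.768, 2.806]
contact_force: [-0.2, 1.3, -0.9]
opening: 0.25
```

```bash
python3 plan.py -175 0 230
```

```text
12.1667 tcp [457.3279  90.2375 390.5701] [3.1364 0.7676 2.806 ] force [-0.1666  1.3122 -0.8791] q [ 0.3505  0.0257  2.2058 -1.0738  0.5189 -0.0271]
front corner chest [-48.5637 -46.8784 275.1637] rear [-64.374  -46.078  259.8865]
[-175.0, 0.0, 230.0] shift m [ 0.1133  0.0408 -0.0676] dist 138.1
```

Call:
apply_moves(
  motion="-0.5 0.113 0.041 -0.068 0; -0.5 0.113 0.041 -0.068 0; -0.5 0.113 0.041 -0.068 0; -0.5 0.113 0.041 -0.068 0; -0.5 0.113 0.041 -0.068 0",
)

```text
clock: 12.58
eef_pos: [348.6, 171.8, 360.8]
tcp_rot: [3.138, 0.766, 2.812]
contact_force: [-0.1, -1.0, 1.5]
opening: 0.252
```

```bash
python3 plan.py -170 0 190 -170 0 150
```

```text
12.5833 tcp [348.5789 171.8012 360.8298] [3.1378 0.7656 2.8118] force [-0.0649 -0.9651  1.4733] q [ 0.7176 -0.0107  2.3297 -1.1188  0.7276  0.3171]
front corner chest [-176.0711    1.3283  245.1672] rear [-191.9166    2.0378  229.922 ]
[-170.0, 0.0, 190.0] shift m [ 0.0232 -0.0012  0.033 ] dist 40.4
[-170.0, 0.0, 150.0] shift m [ 0.051  -0.0013  0.0619] dist 80.2
```

Call:
apply_moves(
  motion="-0.5 0.012 0 0.016 0; -0.5 0.023 0 0.033 0; -0.5 0.03 0 0.04 0; -0.5 0.037 0 0.047 0; -0.5 0.037 0 0.047 0",
)

```text
clock: 13.0
eef_pos: [357.0, 171.7, 308.1]
tcp_rot: [-3.139, 0.758, 2.809]
contact_force: [0.1, -0.9, -0.1]
opening: 0.249
```

```bash
python3 plan.py -170 0 150 -170 0 135
```

```text
13.0 tcp [357.0018 171.6938 308.1117] [-3.1392  0.7576  2.8089] force [ 0.1229 -0.9192 -0.1341] q [ 0.6998  0.1206  2.3629 -1.2952  0.6616  0.54  ]
front corner chest [-168.9529    2.2065  191.4392] rear [-184.9177    2.9683  176.3216]
[-170.0, 0.0, 150.0] shift m [ 0.0188 -0.0022  0.0185] dist 26.4
[-170.0, 0.0, 135.0] shift m [ 0.0291 -0.0022  0.0294] dist 41.4
```

Call:
apply_moves(
  motion="-0.5 0.012 -0.001 0.016 0; -0.5 0.024 -0.002 0.024 0; -0.5 0.024 -0.002 0.024 0",
)

```text
clock: 13.25
eef_pos: [355.1, 179.0, 292.0]
tcp_rot: [-3.126, 0.736, 2.808]
contact_force: [-1.4, 0.7, -0.7]
opening: 0.254
```

```bash
python3 plan.py -168 0 130 -168 0 118
```

```text
13.25 tcp [355.088  179.0397 291.9924] [-3.1263  0.7365  2.808 ] force [-1.3855  0.6673 -0.6521] q [ 0.7172  0.1642  2.3606 -1.295   0.6607  0.5775]
front corner chest [-175.468     6.5205  172.7123] rear [-191.7472    7.3128  157.9353]
[-168.0, 0.0, 130.0] shift m [ 0.013  -0.0058  0.026 ] dist 29.6
[-168.0, 0.0, 118.0] shift m [ 0.0211 -0.0056  0.0349] dist 41.1
```

Call:
apply_moves(
  motion="-0.5 0.012 -0.006 0.018 0; -0.5 0.018 -0.01 0.03 0; -0.5 0.018 -0.01 0.03 0",
)

```text
clock: 13.5
eef_pos: [359.2, 176.9, 278.0]
tcp_rot: [-3.108, 0.711, 2.808]
contact_force: [-0.2, -0.4, -0.1]
opening: 0.25
```

Call:
apply_moves(
  motion="-0.5 0.01 -0.005 0.016 0; -0.5 0.015 -0.008 0.022 0; -0.5 0.015 -0.008 0.022 0",
)

```text
clock: 13.75
eef_pos: [359.7, 175.8, 267.1]
tcp_rot: [-3.095, 0.693, 2.806]
contact_force: [0.1, -0.2, -0.1]
opening: 0.25
```

```bash
python3 plan.py -165 0 118 -165 0 108
```

```text
13.75 tcp [359.682  175.8367 267.0505] [-3.0953  0.6931  2.8063] force [ 0.0755 -0.2266 -0.1003] q [ 0.6947  0.2272  2.3566 -1.295   0.6353  0.5947]
front corner chest [-175.825    -0.489   142.6751] rear [-192.7275    0.362   128.6187]
[-165.0, 0.0, 118.0] shift m [-0.0015  0.0017  0.015 ] dist 15.2
[-165.0, 0.0, 108.0] shift m [0.0049 0.0021 0.0227] dist 23.3
```

Call:
apply_moves(
  motion="-0.5 0 0.001 0.015 0; -0.5 0.004 0.001 0.024 0; -0.5 0.004 0.001 0.024 0",
)

```text
clock: 14.0
eef_pos: [373.8, 179.0, 258.1]
tcp_rot: [-3.087, 0.679, 2.804]
contact_force: [-0.4, -0.7, 0.2]
opening: 0.255
```

```bash
python3 plan.py -160 0 108 -160 0 105
```

```text
14.0 tcp [373.8487 178.9512 258.1355] [-3.0869  0.6794  2.8045] force [-0.3718 -0.7303  0.1744] q [ 0.6738  0.2643  2.331  -1.2953  0.6219  0.5859]
front corner chest [-164.9637    4.9284  132.2172] rear [-182.0553    5.8201  118.3939]
[-160.0, 0.0, 108.0] shift m [ 0.0025 -0.004   0.0116] dist 12.5
[-160.0, 0.0, 105.0] shift m [ 0.0044 -0.0039  0.0139] dist 15.1
```

Call:
apply_moves(
  motion="-0.5 0.003 -0.004 0.01 0; -0.5 0.006 -0.005 0.015 0; -0.5 0.006 -0.005 0.015 0",
)

```text
clock: 14.25
eef_pos: [376.6, 176.4, 252.1]
tcp_rot: [-3.078, 0.668, 2.804]
contact_force: [0.3, 0.1, 0.2]
opening: 0.253
```

```bash
python3 plan.py -160 0 106 -155 0 105.5; python3 - <<'E'
from rig import grab_frame
import cv2
for n in ("scene","top","wrist"):
    f=grab_frame(n); i=f["img"][:,:,::-1]; cv2.imwrite(f"pics/{n}2.png",i)
    if n=="scene": cv2.imwrite("pics/scene2c.png",cv2.resize(i[130:290,190:360],None,fx=4,fy=3.7,interpolation=cv2.INTER_CUBIC))
E
```

```text
14.25 tcp [376.6305 176.4007 252.0997] [-3.0781  0.668   2.804 ] force [0.2817 0.0807 0.1506] q [ 0.6619  0.2796  2.3281 -1.2951  0.6139  0.5832]
front corner chest [-163.16      1.8016  124.9361] rear [-180.4077    2.7089  111.3092]
[-160.0, 0.0, 106.0] shift m [ 0.0007 -0.0012  0.0063] dist 6.4
[-155.0, 0.0, 105.5] shift m [-0.0029 -0.0008  0.0097] dist 10.2
```

View pics/scene2c.png

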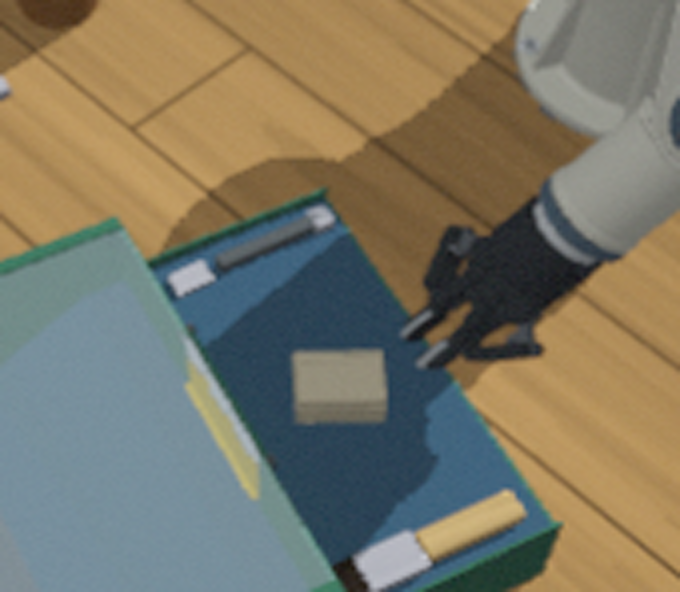

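View pics/wrist2.png

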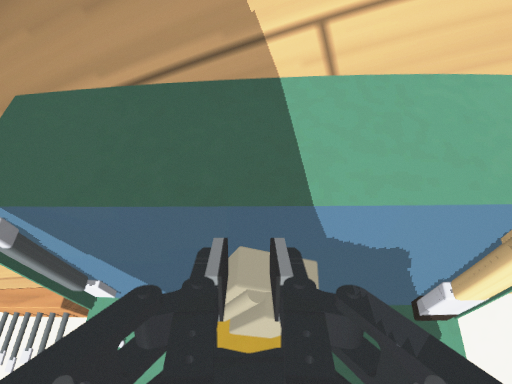

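```bash
python3 - <<'E'
from cam import *
from rig import r,grab_frame,spotter
s=r.sense(); M,P,F,B=tip(s["eef_pos"],s["tcp_rot"])
o=lambda p:((p-[190,130])*[4,3.7]).round()
for g in (-18,18):
    for off in (-11,11): print(g,off,o(proj(S,[P+g*M[:,1]+off*M[:,0]])[0]), chest(P+g*M[:,1]+off*M[:,0]).round(1))
for c in ((541,109.5),(538,107)):
    for th in (-.737,):
        f=lambda a,b,z:(c[0]+np.cos(th)*a-np.sin(th)*b,c[1]+np.sin(th)*a+np.cos(th)*b,z)
        print(c,[o(proj(S,[f(*k)])[0]) for k in [(-35,28,100),(35,28,100),(35,28,141),(-35,28,141),(-35,-28,126),(35,-28,126)]])
for y in (185,-185): print(y,o(proj(S,[world((-190,y,114))])[0]))
for n in ("scene","top","wrist"):
    grab_frame(n)
    for q in ("offcut","offcut_mid","mouth"):
        print(n,q,[(np.round(d["point"],1),round(d["conf"],2)) for d in spotter.place_of(q,n)[:1]])
E
```

```text
-18 -11 [398. 330.] [-164.9  -15.9  126.3]
-18 11 [416. 331.] [-182.1  -15.   112.7]
18 -11 [417. 366.] [-161.6   19.9  124.6]
18 11 [435. 366.] [-178.9   20.8  110.9]
(541, 109.5) [array([382., 419.]), array([293., 421.]), array([294., 400.]), array([385., 398.]), array([380., 346.]), array([291., 348.])]
(538, 107) [array([383., 415.]), array([294., 417.]), array([294., 395.]), array([386., 393.]), array([380., 343.]), array([292., 344.])]
185 [562. 520.]
-185 [324. 184.]
scene offcut [(array([539.7, 115.4, 101.3]), 0.59)]
scene offcut_mid [(array([538.9, 107.6, 123.4]), 0.6)]
scene mouth [(array([641. ,  81.3, 102.5]), 0.62)]
top offcut [(array([538.9, 112.4, 102.6]), 0.7)]
top offcut_mid [(array([541.9, 110.8, 121.7]), 0.7)]
top mouth [(array([638. ,  83.8, 104.4]), 0.67)]
wrist offcut [(array([536.6, 109. , 100.1]), 0.96)]
wrist offcut_mid [(array([542.6, 111.2, 115. ]), 0.7)]
wrist mouth []
```

```bash
python3 - <<'E'
import cv2
i=cv2.imread('pics/top2.png')[130:230,150:280]
cv2.imwrite('pics/top2c.png',cv2.resize(i,None,fx=6,fy=6,interpolation=cv2.INTER_CUBIC))
E
```

```text
(no output)
```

View pics/top2c.png

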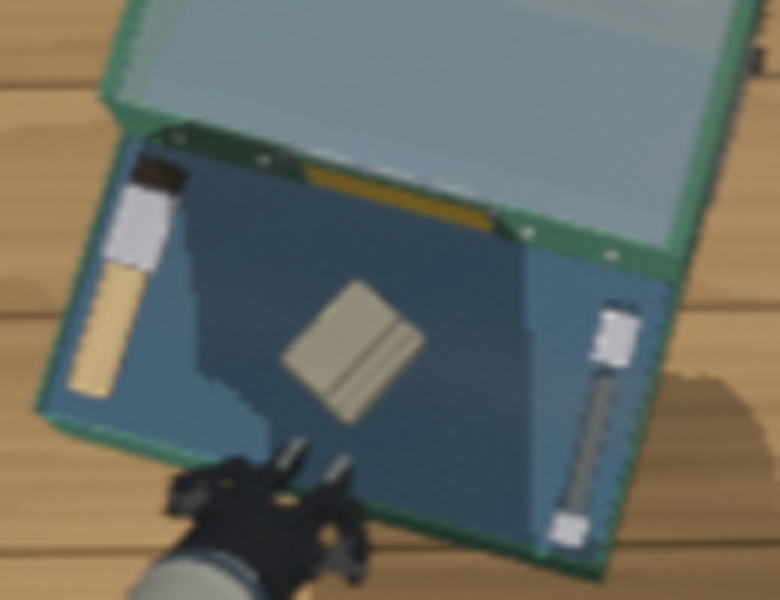

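```bash
python3 plan.py -158 7 105.5
```

```text
15.0 tcp [376.5444 176.6082 252.591 ] [-3.0791  0.6688  2.8041] force [-0.9487  0.0516  0.032 ] q [ 0.6625  0.2784  2.3282 -1.2951  0.6141  0.5831]
front corner chest [-163.1886    2.1312  125.5076] rear [-180.4259    3.0371  111.8674]
[-158.0, 7.0, 105.5] shift m [0.0001 0.0056 0.0077] dist 9.5
```

Call:
apply_moves(
  motion="-0.5 0 0.004 0.005 0; -0.5 0.001 0.007 0.01 0; -0.5 0.001 0.007 0.01 0",
)

```text
clock: 15.25
eef_pos: [385.4, 183.3, 246.7]
tcp_rot: [-3.077, 0.665, 2.804]
contact_force: [0.2, 0.5, 0.1]
opening: 0.253
```

```bash
python3 plan.py -158 7 105.5 -145 7 105 -100 6 105 -110 6 105
```

```text
15.25 tcp [385.4113 183.3126 246.658 ] [-3.0766  0.6646  2.8038] force [0.1841 0.4756 0.0504] q [ 0.6614  0.305   2.3075 -1.2953  0.6119  0.5856]
front corner chest [-157.1379   10.6374  119.1193] rear [-174.4316   11.5519  105.5512]
[-158.0, 7.0, 105.5] shift m [ 0.0006 -0.0037 -0.0001] dist 3.7
[-145.0, 7.0, 105.0] shift m [-0.0094 -0.0025  0.0082] dist 12.7
[-100.0, 6.0, 105.0] shift m [-0.0448  0.0007  0.0358] dist 57.3
[-110.0, 6.0, 105.0] shift m [-0.0369 -0.0002  0.0297] dist 47.4
```

Call:
apply_moves(
  motion="-0.5 -0.002 -0.002 0.002 0; -0.5 -0.005 -0.003 0.005 0; -0.5 -0.009 -0.003 0.008 0; -0.5 -0.013 -0.003 0.011 0; -0.5 -0.017 -0.003 0.014 0; -0.5 -0.021 -0.002 0.017 0; -0.5 -0.025 -0.002 0.02 0; -0.5 -0.029 -0.002 0.023 0; -0.5 -0.033 -0.001 0.026 0; -0.5 -0.037 -0.001 0.029 0",
)

```text
clock: 16.08
eef_pos: [429.5, 166.1, 250.9]
tcp_rot: [-3.073, 0.659, 2.803]
contact_force: [-0.9, 0.3, 0.1]
opening: 0.252
```

```bash
python3 plan.py -75 5 105 -55 5 105; cat > pic.py <<'E'
import sys,cv2
from rig import grab_frame
n,k=sys.argv[1:3]
f=grab_frame(n); i=f["img"][:,:,::-1]
if n=="top": i=i[130:230,150:280]
elif n=="scene": i=i[150:290,190:330]
cv2.imwrite(f"pics/{n}_{k}.png",cv2.resize(i,None,fx=5.5 if n!="wrist" else 1.4,fy=4.2 if n=="scene" else (5.5 if n!="wrist" else 1.4),interpolation=cv2.INTER_CUBIC))
E
python3 pic.py top a
```

```text
16.0833 tcp [429.4829 166.1001 250.9255] [-3.0731  0.6593  2.8034] force [-0.8641  0.3102  0.1495] q [ 0.5581  0.3231  2.251  -1.2951  0.571   0.4835]
front corner chest [-110.7443    5.8939  122.8181] rear [-128.1091    6.8192  109.3418]
[-75.0, 5.0, 105.0] shift m [-0.0256  0.0027  0.0252] dist 36.0
[-55.0, 5.0, 105.0] shift m [-0.0414  0.0046  0.0373] dist 55.9
```

View pics/top_a.png

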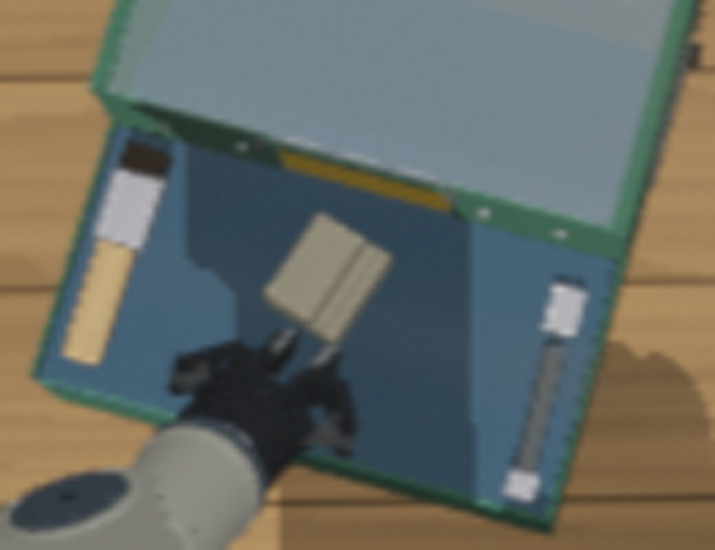

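Call:
apply_moves(
  motion="-0.5 -0.002 0 0.004 0; -0.5 -0.006 0.001 0.008 0; -0.5 -0.01 0.001 0.012 0; -0.5 -0.014 0.002 0.016 0; -0.5 -0.018 0.002 0.019 0; -0.5 -0.022 0.003 0.022 0; -0.5 -0.026 0.003 0.026 0; -0.5 -0.03 0.004 0.029 0; -0.5 -0.034 0.004 0.032 0; -0.5 -0.038 0.005 0.035 0",
)

```text
clock: 16.97
eef_pos: [479.8, 152.2, 248.4]
tcp_rot: [-3.072, 0.656, 2.803]
contact_force: [-3.5, 1.0, 0.8]
opening: 0.258
```

```bash
python3 plan.py -40 5 105 -20 5 105; python3 pic.py top b;  python3 pic.py wrist b
```

```text
16.9667 tcp [479.7575 152.2257 248.403 ] [-3.0715  0.6562  2.8031] force [-3.5384  1.0003  0.8106] q [ 0.4692  0.3686  2.1762 -1.2951  0.5321  0.3984]
front corner chest [-59.0262   6.4453 119.9574] rear [-76.4326   7.3774 106.5355]
[-40.0, 5.0, 105.0] shift m [-0.0142  0.0005  0.0129] dist 19.1
[-20.0, 5.0, 105.0] shift m [-0.03    0.0024  0.0249] dist 39.1
```

View pics/top_b.png

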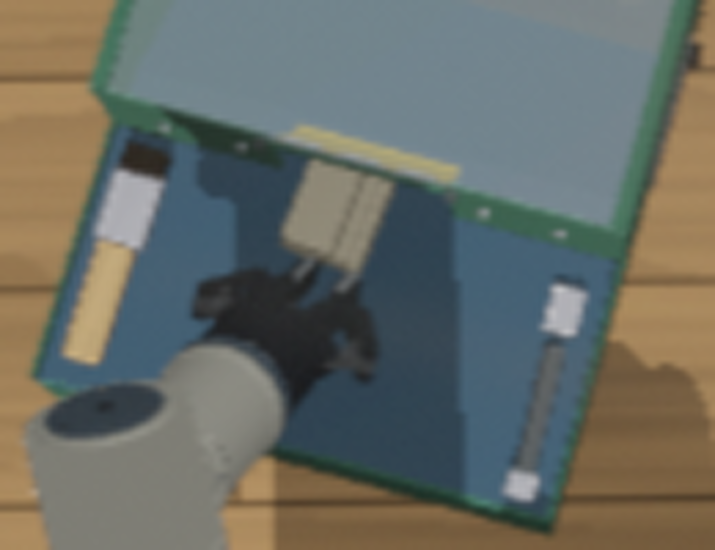

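View pics/wrist_b.png

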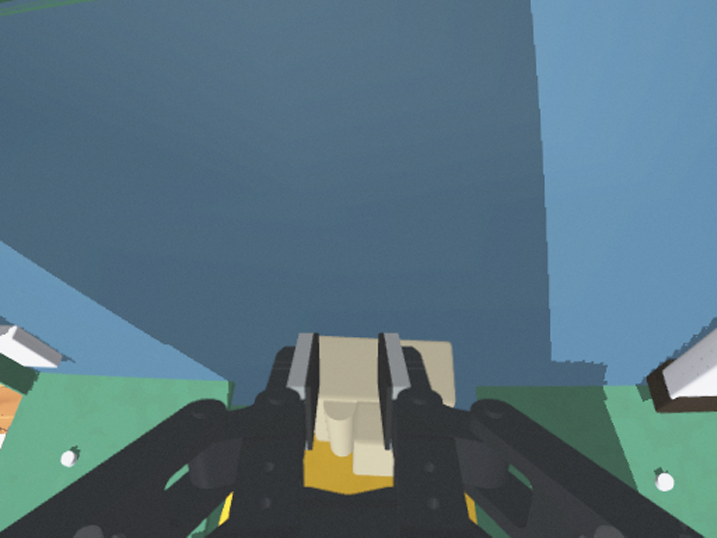

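Call:
apply_moves(
  motion="-0.5 -0.003 0 0.003 0; -0.5 -0.006 0 0.006 0; -0.5 -0.01 0 0.009 0; -0.5 -0.014 0.001 0.012 0; -0.5 -0.018 0.001 0.015 0; -0.5 -0.022 0.001 0.018 0; -0.5 -0.026 0.001 0.021 0; -0.5 -0.03 0.001 0.024 0",
)

```text
clock: 17.73
eef_pos: [515.8, 138.8, 247.6]
tcp_rot: [-3.072, 0.656, 2.803]
contact_force: [-1.2, -0.1, -0.5]
opening: 0.253
```

```bash
python3 plan.py 0 3 105 10 3 105; python3 pic.py top c;  python3 pic.py scene c
```

```text
17.7333 tcp [515.7959 138.8031 247.5882] [-3.0715  0.656   2.8031] force [-1.1988 -0.1371 -0.5256] q [ 0.4078  0.3993  2.1211 -1.287   0.5051  0.3312]
front corner chest [-20.6924   3.6905 119.1219] rear [-38.1013   4.6233 105.7032]
[0.0, 3.0, 105.0] shift m [-0.016   0.0013  0.0131] dist 20.7
[10.0, 3.0, 105.0] shift m [-0.0239  0.0023  0.0192] dist 30.7
```

View pics/top_c.png

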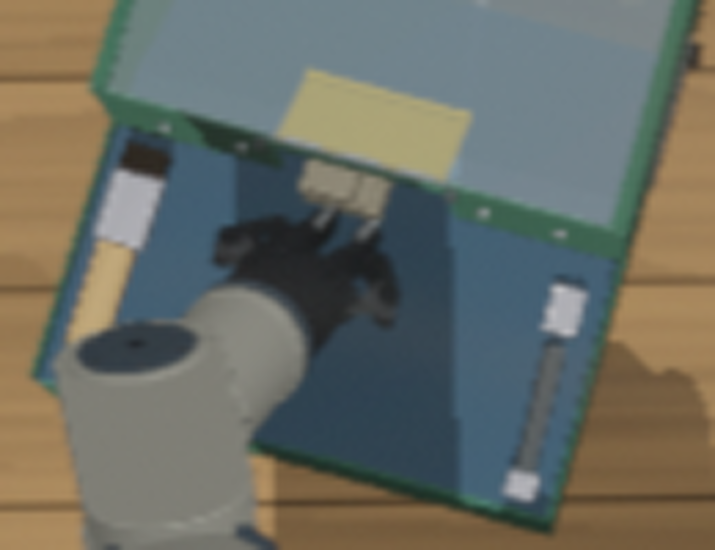

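View pics/scene_c.png

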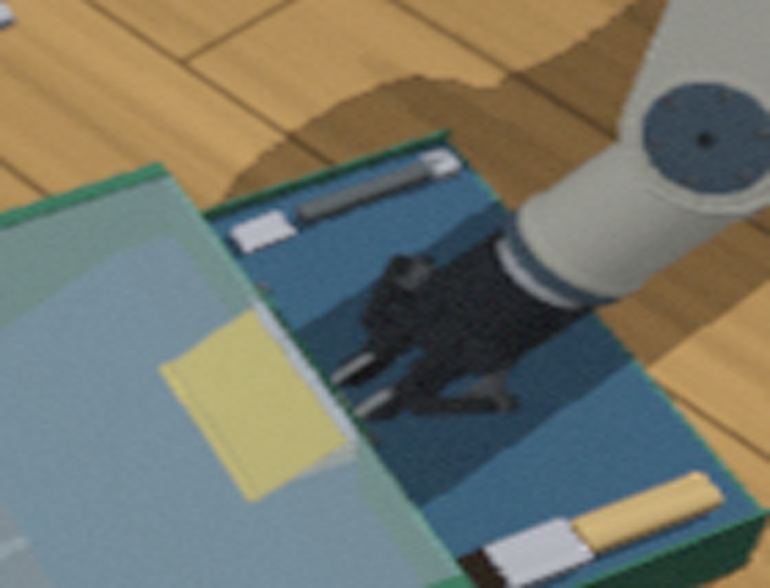

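Call:
apply_moves(
  motion="-0.5 -0.003 0 0.003 0; -0.5 -0.006 0 0.006 0; -0.5 -0.01 0.001 0.009 0; -0.5 -0.014 0.001 0.012 0; -0.5 -0.017 0.002 0.014 0; -0.5 -0.02 0.002 0.016 0",
)

```text
clock: 18.33
eef_pos: [540.4, 131.3, 247.2]
tcp_rot: [-3.072, 0.656, 2.803]
contact_force: [-2.1, 1.8, 0.6]
opening: 0.246
```

```bash
python3 plan.py 5 3 105 12 3 105; python3 pic.py top d;  python3 pic.py scene d
```

```text
18.3333 tcp [540.4022 131.3402 247.1503] [-3.0718  0.6563  2.803 ] force [-2.0997  1.8196  0.5607] q [ 0.3732  0.4216  2.0799 -1.2716  0.4908  0.2819]
front corner chest [  5.0591   3.4897 118.7124] rear [-12.3459   4.4241 105.2888]
[5.0, 3.0, 105.0] shift m [ 0.0002 -0.0005  0.0002] dist 0.6
[12.0, 3.0, 105.0] shift m [-0.0053  0.0002  0.0045] dist 7.0
```

View pics/top_d.png

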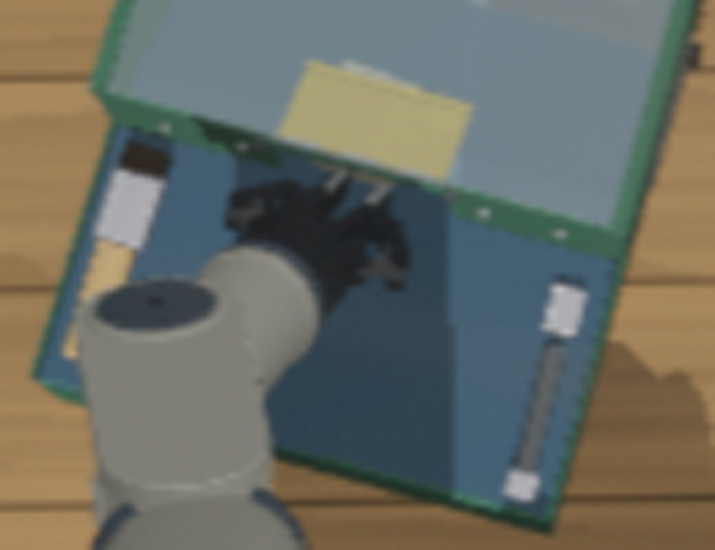

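View pics/scene_d.png

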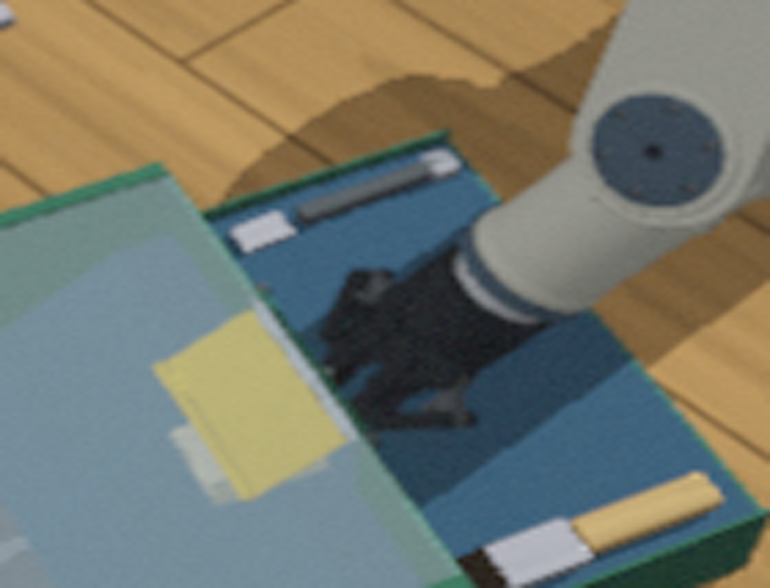

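Call:
apply_moves(
  motion="-0.5 -0.0025 0 0.002 0; -0.5 -0.005 0 0.004 0; -0.5 -0.005 0 0.004 0",
)

```text
clock: 18.68
eef_pos: [546.3, 128.8, 247.1]
tcp_rot: [-3.072, 0.657, 2.803]
contact_force: [-0.4, 0.2, 0.5]
opening: 0.253
```

```bash
python3 plan.py 12 3 105 17 3 105; python3 pic.py top e;  python3 pic.py scene e
```

```text
18.6833 tcp [546.3105 128.8393 247.1264] [-3.0718  0.6565  2.8028] force [-0.4385  0.2364  0.4813] q [ 0.3641  0.4267  2.0703 -1.2682  0.487   0.2698]
front corner chest [ 11.4638   2.735  118.7184] rear [ -5.9375   3.6716 105.2902]
[12.0, 3.0, 105.0] shift m [-0.0002  0.0003  0.0005] dist 0.7
[17.0, 3.0, 105.0] shift m [-0.0042  0.0008  0.0035] dist 5.6
```

View pics/top_e.png

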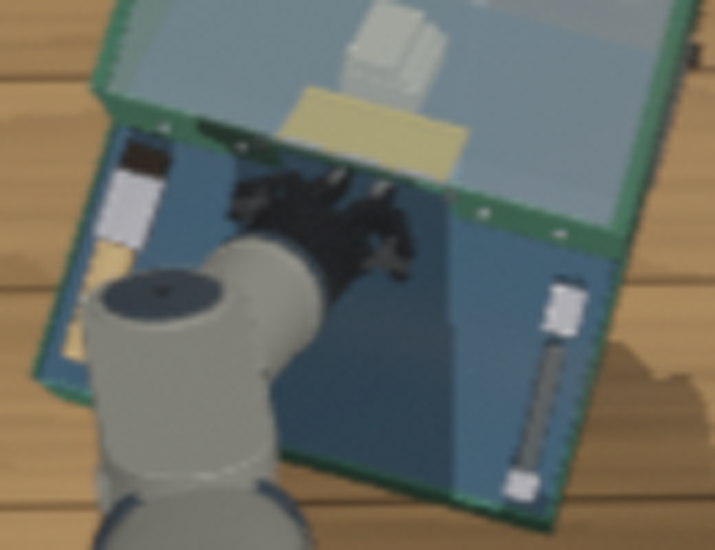

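View pics/scene_e.png

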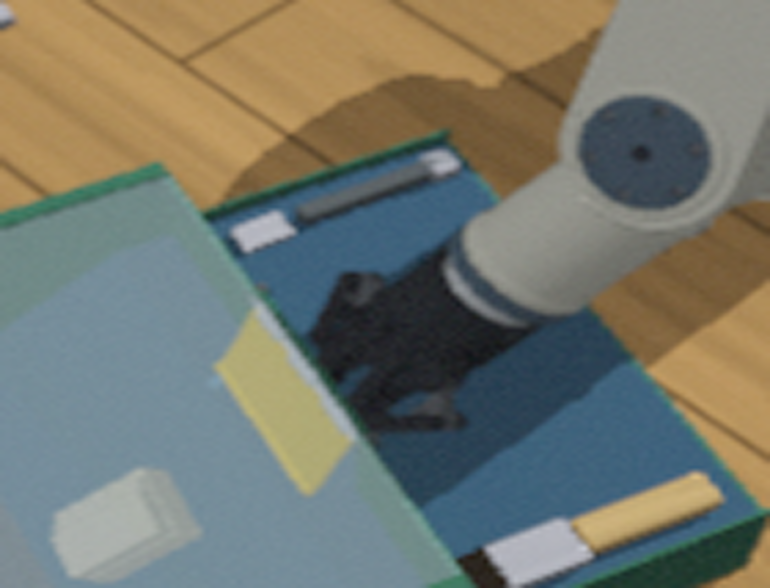

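```bash
python3 plan.py -30 3 106 -70 3 112 -90 3 170
```

```text
18.7833 tcp [545.8291 128.9075 246.9693] [-3.0717  0.6561  2.8028] force [-0.2752 -0.3492 -0.5256] q [ 0.3645  0.4265  2.0711 -1.2682  0.4872  0.2703]
front corner chest [ 10.9252   2.6411 118.5146] rear [ -6.4818   3.578  105.0938]
[-30.0, 3.0, 106.0] shift m [ 0.0318 -0.0036 -0.0255] dist 40.9
[-70.0, 3.0, 112.0] shift m [ 0.0598 -0.0078 -0.0544] dist 81.2
[-90.0, 3.0, 170.0] shift m [ 0.0403 -0.0129 -0.1123] dist 120.0
```

Call:
apply_moves(
  motion="-0.5 0.003 0 -0.003 0; -0.5 0.01 -0.001 -0.008 0; -0.5 0.017 -0.002 -0.014 0; -0.5 0.024 -0.003 -0.02 0; -0.5 0.031 -0.004 -0.026 0; -0.5 0.038 -0.005 -0.033 0; -0.5 0.045 -0.006 -0.04 0; -0.5 0.052 -0.007 -0.047 0; -0.5 0.06 -0.008 -0.054 0; -0.5 0.055 -0.009 -0.07 0; -0.5 0.05 -0.01 -0.09 0; -0.5 0.04 -0.013 -0.112 0; -0.5 0.04 -0.013 -0.112 0; -0.5 0.04 -0.013 -0.112 0",
)

```text
clock: 19.95
eef_pos: [449.0, 157.9, 313.0]
tcp_rot: [-3.075, 0.658, 2.802]
contact_force: [-0.4, 0.1, -1.5]
opening: 0.253
```

```bash
python3 plan.py -120 3 230; python3 pic.py top f;  python3 pic.py scene f; python3 pic.py wrist f
```

```text
19.95 tcp [449.0496 157.9259 313.0206] [-3.0747  0.6581  2.8016] force [-0.3926  0.142  -1.5445] q [ 0.5154  0.2082  2.1889 -1.0677  0.6136  0.1713]
front corner chest [-89.828    3.6378 184.7615] rear [-107.2074    4.5948  171.3063]
[-120.0, 3.0, 230.0] shift m [-0.0121 -0.0066 -0.0645] dist 66.0
```

View pics/top_f.png

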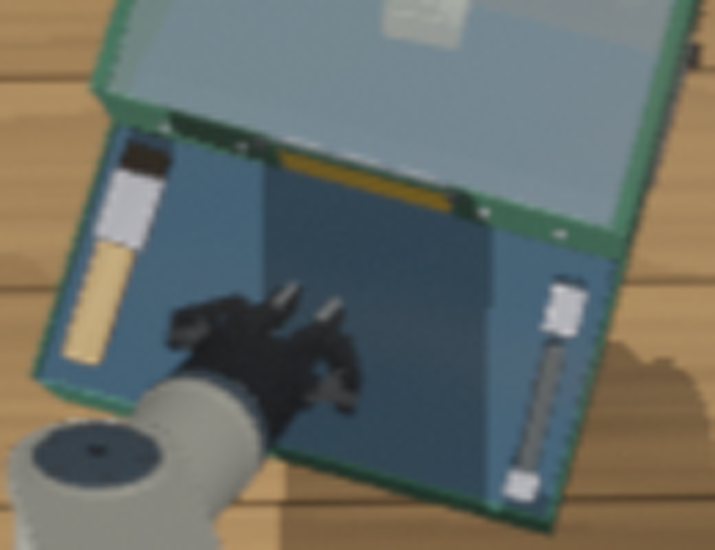

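View pics/scene_f.png

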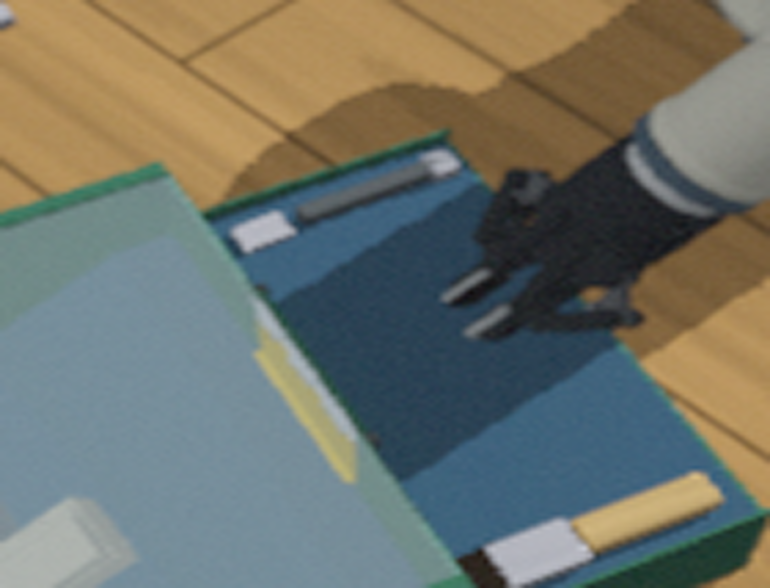

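View pics/wrist_f.png

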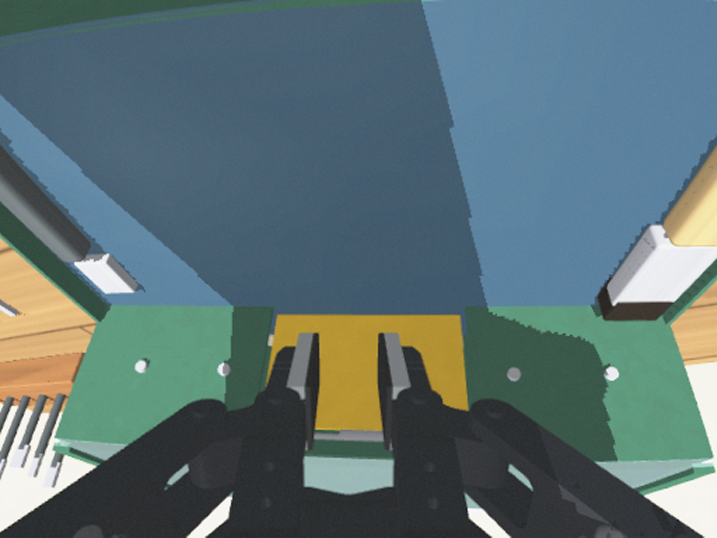

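Call:
apply_moves(
  motion="-0.5 -0.004 -0.002 -0.02 0; -0.5 -0.012 -0.006 -0.06 0; -0.5 -0.012 -0.006 -0.06 0; -0.5 -0.012 -0.006 -0.06 0; -0.5 -0.012 -0.006 -0.06 0; -0.5 -0.012 -0.006 -0.06 0; -0.5 -0.012 -0.006 -0.06 0; -0.5 -0.012 -0.006 -0.06 0; -0.5 -0.012 -0.006 -0.06 0; -0.5 -0.012 -0.006 -0.06 0",
)

```text
clock: 20.93
eef_pos: [423.1, 164.7, 366.4]
tcp_rot: [-3.07, 0.656, 2.804]
contact_force: [-0.6, -1.2, -0.3]
opening: 0.25
```

```bash
python3 plan.py; python3 - <<'E'
from rig import grab_frame,spotter
import cv2,numpy as np
f=grab_frame("top"); i=f["img"][80:240,140:300,::-1]
cv2.imwrite("pics/top_g.png",cv2.resize(i,None,fx=3.7,fy=3.7,interpolation=cv2.INTER_CUBIC))
for q in ("flap_edge","offcut","tray_chisel","dust_brush"):
    print(q,[(np.round(d["point"],1),round(d["conf"],2)) for d in spotter.place_of(q,"top")[:1]])
E
```

```text
20.9333 tcp [423.1262 164.7062 366.4037] [-3.0705  0.6555  2.8036] force [-0.6229 -1.1866 -0.3208] q [ 0.5633  0.0835  2.1776 -0.91    0.7205  0.0134]
front corner chest [-116.9707    2.378   237.8981] rear [-134.3859    3.3021  224.487 ]
flap_edge [(array([636.3,  76.5, 102.1]), 0.49)]
offcut []
tray_chisel [(array([491.3, -41. , 101.4]), 0.74)]
dust_brush [(array([590. , 261.3,  98.6]), 0.74)]
```

View pics/top_g.png

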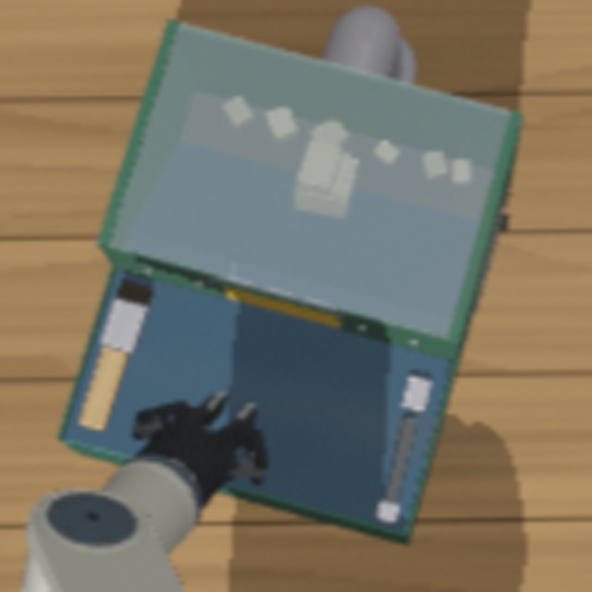

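The offcut is at rest down in the chest, against the chips at (330,175). The flap is shut at (285,308), the chisel and brush lie where they were, and the gripper is clear of everything. I'm handing in.

```bash
python3 -c "
from rig import r
print(r.sign_off())"
```

```text
the job is handed in; nothing more can be done
None
```

The offcut is off the tray and down inside the chest, the flap has fallen shut, and the job was handed in at about 21 s.

**How it was done:** The moves cannot tilt the tool directly, so I first pressed the arm out against its reach limit in small steps until the fingers leaned forward about 0.77 rad. Lowering to the tray brought the lean back to about 0.66 rad, which let the gripper body clear the lintel. With the fingers a quarter open, I pushed the offcut at about 55–60 mm/s. It turned square to the mouth, opened the flap, tipped over the sill and slid away. I then drew the fingers straight back out and lifted clear.

**Last checks:**
- **Offcut:** the final top picture shows it on the chest floor against the rubble chips.
- **Flap:** it hangs shut in the last top, scene and wrist pictures.
- **Tools on the tray:** the chisel and brush were found within about 6 mm of their first readings, which is near the detector's error, and they look undisturbed in the pictures.
- **Tools on the bench:** I did not measure the mallet, bench chisels or square again. The arm passed well above that area.
- **Forces:** the readings I took stayed under about 4 N.

**Failed or in doubt:**
- **Offcut not detected:** the network did not find the offcut under the clear roof in the last picture, so that check rests on the picture alone.
- **Joints at their limits:** while the tilt was being set, joint 3 rested at its lower limit (about 0.058 rad against the listed 0.06). Joint 4 rested at about -1.295, against a limit of -1.3. I took the joint 3 difference to be rounding in the listed range.

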